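# Screw the jack up under the instrument head

### The arm

A 7-joint arm with a two-finger parallel gripper is mounted at the origin on a cart in front of the work surface, level with it; the furniture and walls round the work are solid. World frame = base frame: x ahead of the robot, y to its left, z up, the work surface at z = 0. Lengths are in m, angles in rad, forces in N, time in s.
With the tool pointing down it reaches from about 0.425 to 0.875 m from the base axis. Payload 4.7 kg.
Tool frame: the origin (TCP) lies midway between the tips of the shut fingers; the grasp point (between the pads) lies 19 mm behind it; z points along the fingers, y is the line along which they close (so a half turn about z gives the same grasp; the last joint's range is limited). The gripper opens to 87 mm and grips with 3 to 60 N. Pads are 19 mm wide; open, the fingers measure 117 mm over their backs; the gripper's body (75 mm by 190 mm) begins 51 mm behind the grasp point.
Start: joints at [1.316, 0.321, -0.07, 1.45, 0.023, 1.371, -0.057], TCP at [0.173, -0.627, 0.223] pointing down, gripper open.
Joint ranges: [-2.86, 2.86], [-0.3, 2.09], [-1.38, 1.24], [0.06, 2.45], [-1.56, 4.7], [0.09, 2.05], [-2.69, 2.69]. Speed limits (rad/s): [2.57, 2.57, 3.14, 3.14, 3.14, 3.14, 3.14].

### API

Orientations are given as a 3x3 rotation matrix whose columns are the frame's x, y, z axes.
In Python, from station import ctrl gives the robot as it stands. The module is installed in compiled form; this text tells all that it offers.
- The arm moves only by the tool jog_arm, never from a script. Its argument "steps" is a list of rows, each an object of numbers: "x", "y", "z": the shift along the tool's x, y, z in cm; "rx", "ry", "rz": the turn, a rotation vector about the tool's x, y, z in rad. In form: [{"x": .., "y": .., "z": .., "rx": .., "ry": .., "rz": ..}, ...]. A call has 1 to 5 rows; each row shifts and turns the commanded pose from where the row before left it, along the tool's axes as they then stand; what a row does not reach is not made up. A row lasts 1/8 s, in which the tool goes at most 62.5 mm and 10.7 degrees, less where a joint would pass 70% of its speed; a pose out of reach is approached as far as the arm can. A call is refused whole if a number of a shift passes 6.25 or a number of a turn 0.188, either way. A call with a gripper value outside its range is refused whole. "gripper" is the closure, from 0 (fully open) to 1 (shut), set as the call begins (left out, the last holds). The fingers move at their own pace and stop on an object; "newtons" is the grip in N (left out, the last holds). Time passes only in rows, so rows that do not move let the fingers close. It gives the time, the measured TCP pose, the force, the opening and the grip force at its end, in the units of the state.
- ctrl.state(): the state, without advancing time (a new reading comes with each control period).
- ctrl.grab_frame(name): name is "side" or "top"; returns (picture, depth): 384x512x3 uint8, red, green, blue; 384x512 float32, m along the optical axis (not along the pixel's ray), 0 where there is no reading.
- ctrl.calibration(name): a dict with "fx", "fy", "cx", "cy" (pixels), "rvec" (rotation vector, rad) and "tvec" (3), from world to camera coordinates, as OpenCV has them. Camera axes: x right, y down, z forward; pixel columns grow to the right and rows downward; lengths in m; the calibration is good to about 2 mm. A picture is of the moment at which its call begins. calibration takes no time and is no camera call.
- ctrl.sign_off(): hands the job in; it is judged then, once.
The state is a dict: "clock": time; "joints": joint angles; "qd": joint speeds; "joint_torque": joint torques, N m; "tcp_pos": TCP position; "orientation": TCP orientation; "ft_force": force on the tool from outside, world axes, zero at the start; "wrist_torque": the same for the moment, N m; "opening": finger opening in m; "grasp_force": force on a finger pad.
Only numpy, scipy, OpenCV 4.12 (cv2) and the standard library are available. Lean on these libraries where they do the work, as an engineer would, in place of code of your own. Each camera call takes 0.05 s, during which the arm holds its last target. There are 200 camera calls.

### The job

Take the red-handled tommy bar from its orange cradle and use it in the holes of the jack's collar, moving it on to another hole when a stop post blocks its swing, to turn the collar clockwise until the rising pad meets the foot under the instrument head and carries it snugly, with about 50 N. You will feel the bar get distinctly stiffer to turn once the pad is up; do not force it further, and never turn the collar with the fingers. Then lay the bar back in its cradle and leave the other things on the bench alone.

Things in the scene. Friction and masses are not known exactly. Their poses are not given: they have to be found in the camera images.
- stand: whole instrument stand, fixed: base 200 x 150 x 14 mm. Origin on the worktop below the jack's upright axis; x points from it to the rear column, so the open front, where the bar is used, is -x. Stop posts 112 mm high, 62 mm from the axis, 60 degrees each side of the front, let the bar swing 52 degrees to each side. White head above: x -22 to 110, y +-25, z 184 to 224 mm, column x 76 to 110 mm
- axis (a point): point on the jack's axis at the height of the centres of the collar's holes, 90 mm above the worktop
- collar (a joint): collar angle, rad, grows clockwise from above; raises the pad 5 mm per rad. Brass ring 80 mm across, z 79 to 101 mm, eight radial holes 9.8 mm square, 27 mm deep, 45 degrees apart. Stays where left. Needs 0.4 N m about its axis to turn free; once the pad bears on the foot 0.005 N m more per N of load (1.26 N m per rad): 0.65 N m at 50 N. 2.0 to 3.1 rad are to be turned in all
- hole (a point): mouth of one of the eight holes, on the hole's axis, 40 mm from the jack's axis; x points straight out of the hole. At collar angle 0 it lies 47 degrees counter-clockwise (from above, about z) of the stand's front direction -x, and turns clockwise with the collar. The others follow every 45 degrees
- pad: aluminium pad 44 mm across on top of the jack's screw; origin on the jack's axis, rising with it; its upper face lies 135 mm above this origin
- head: white head fixed to the stand (same origin, axes). Under it, on the jack's axis, hangs a black rubber foot 30 mm across on a stiff spring (60 N/mm). How low it hangs was set by hand and is not measured: it meets the pad somewhere from 146 to 149.5 mm above the worktop. Wanted between pad and foot: 50 N (30 to 70 is good; over 100 N damages the head)
- bar_grip (a point): middle of the grip zone of the loose tommy bar (70 g), on its axis, in the red handle; x points along the bar to its steel tip. Handle round, 12 mm thick, from 45 mm behind this point to 35 mm ahead; then a round steel rod 8 mm thick with a round end
- bar_tip (a point): round end of the bar's steel rod, 120 mm ahead of the grip point along the bar
- cradle: orange cradle fixed to the worktop, base 160 x 50 x 10 mm; origin on the worktop, x towards the bar's tip. Two open V-blocks, 10 mm long, under 62 mm high, at x = -70 mm (under the handle) and x = +55 mm (under the rod) carry the bar level, its axis 48 mm above the worktop, its grip point at x = -35 mm, y = 0
- tape_1: yellow roll of label tape lying flat, 69 mm across, 19 mm high; origin under its centre; bystander
- tape_2: green roll of label tape lying flat, 70 mm across, 13 mm high; origin under its centre; bystander
- beaker: clear beaker 64 mm across, 76 mm high; origin under its centre; bystander
- marker: white marker pen with a black cap, lying, 14 mm high; origin under its centre; bystander

How it is judged:
On the way, in this order (a step that is already met when the one before it is completed fails the run):
1. the bar's tip is well inside a hole of the collar (horizontal distance between bar_tip and axis below 0.027 m and z of bar_tip in the frame of axis between -0.006 and 0.006 m), for 0.1 s.
2. after a first turn that has raised the pad, the bar is drawn out of that hole (horizontal distance between bar_tip and axis above 0.041 m and distance of pad from where it was at the start of the episode above 0.001 m), for 0.02 s.
3. the bar's tip is well inside a hole again (all of step 1), for 0.1 s.
4. the pad carries the head's foot with 30 to 70 N (contact force between pad and head between 30 and 70 N), for 0.2 s.
At the end, for the whole second after the job is handed in: The pad presses on the foot of the head with 30 to 70 N, and the bar lies at rest in both V-blocks of its cradle, tip the same way as at the start, within 15 mm along the cradle of where it lay (all of step 4 and x of bar_grip in the frame of cradle between -0.05 and -0.02 m and y of bar_grip in the frame of cradle between -0.008 and 0.008 m and y of bar_tip in the frame of cradle between -0.01 and 0.01 m and x of bar_tip in the frame of cradle above 0.06 m and height (world z) of bar_grip below 0.054 m and height (world z) of bar_tip below 0.056 m and linear speed of bar below 0.02 m/s); the robot touches nothing.
It fails at once if the head is overloaded (more than 100 N) (contact force between pad and head above 100 N).
It fails at once if the collar is touched with the fingers or the arm (contact force between any of the fingers, the arm and collar above 1 N).
It fails at once if the bar is jammed hard against the stand or collar (more than 300 N) (contact force between bar and stand above 300 N).
It fails at once if a bystander is disturbed (distance of any of tape_1, tape_2, beaker, marker from where it was at the start of the episode above 0.03 m).
It also fails if it takes over 72 s, if anything falls off the work surface, if the arm or the gripper's body presses on something with over 40 N, if the wrist force passes 120 N, or if a joint passes its speed limit or range.

## Working session

There is one attempt and no reset: what is moved stays moved. The work goes in short steps, Python scripts to look and compute and a tool call to move; the robot and the scene stay as the last step left them, time stands still between calls to the robot, and variables do not carry over. Pictures are saved under pics/ and viewed, at most 10 in all, crops included, and the job is handed in when it is done.

Besides the shell and the picture viewer there is one more tool, called in YAML: its name, and indented under it one key for each argument. jog_arm: Moves the arm, as the interface text tells. Its arguments: {"type":"object","properties":{"steps":{"type":"array","items":{"type":"object","properties":{"x":{"type":"number"},"y":{"type":"number"},"z":{"type":"number"},"rx":{"type":"number"},"ry":{"type":"number"},"rz":{"type":"number"}}}},"gripper":{"type":"number"},"newtons":{"type":"number"}},"required":["steps"]}

```bash
mkdir -p pics; cat > h.py <<'E'
import numpy as np,cv2
from station import ctrl
def cam(n):
    c=ctrl.calibration(n);R=cv2.Rodrigues(np.array(c['rvec'],float))[0];t=np.array(c['tvec'],float).ravel();return c,R,t
def shot(n,f):
    p,d=ctrl.grab_frame(n);np.save('pics/%s.npy'%f,d);cv2.imwrite('pics/%s.png'%f,p[:,:,::-1]);return p,d
def cloud(n,d):
    c,R,t=cam(n);v,u=np.indices(d.shape);P=np.stack([(u-c['cx'])/c['fx']*d,(v-c['cy'])/c['fy']*d,d],-1)
    return (P-t)@R
def atz(n,u,v,z):
    c,R,t=cam(n);o=-R.T@t;r=R.T@np.array([(u-c['cx'])/c['fx'],(v-c['cy'])/c['fy'],1]);return o+r*(z-o[2])/r[2]
def proj(n,P):
    c,R,t=cam(n);q=np.atleast_2d(P)@R.T+t;return np.c_[q[:,0]/q[:,2]*c['fx']+c['cx'],q[:,1]/q[:,2]*c['fy']+c['cy']]
E
python3 - <<'E'
from h import *
for n in('top','side'):
    p,d=shot(n,n+'0');c,R,t=cam(n);print(n,c['fx'],-R.T@t,R.T[:,2])
a=[cv2.imread('pics/%s0.png'%n) for n in('top','side')]
s=ctrl.state();print(s)
E
```

```text
top 384.15178242745344 [0.40769922 0.33312987 0.92076285] [ 0.16038822  0.00879409 -0.98701483]
side 428.7861033341085 [ 0.22527313 -0.49548343  0.65421533] [ 0.30095931  0.79029894 -0.53371442]
{'clock': 0.1, 'joints': array([ 1.3161297 ,  0.32178229, -0.07007071,  1.45152885,  0.02258163,
        1.37081899, -0.05691161]), 'qd': array([ 0.00050169, -0.00180937,  0.00058905, -0.00438511,  0.00043828,
        0.00058361, -0.00102319]), 'joint_torque': array([ 5.95276979e-04, -4.92570841e+01, -4.05461323e-01, -3.13399136e+01,
       -6.41982467e-02,  3.94952728e-02,  7.99754571e-05]), 'tcp_pos': array([ 0.17242276, -0.62620254,  0.2215612 ]), 'orientation': array([[ 9.64099454e-01,  2.65540864e-01, -5.40819293e-04],
       [ 2.65541403e-01, -9.64098019e-01,  1.66540101e-03],
       [-7.91707874e-05, -1.74922211e-03, -9.99998467e-01]]), 'ft_force': array([-0.55016169,  0.15099399, -0.40268878]), 'wrist_torque': array([-0.00404179, -0.03465295,  0.00645004]), 'grasp_force': 0.0, 'opening': 0.08692329060592566}
```

View pics/top0.png

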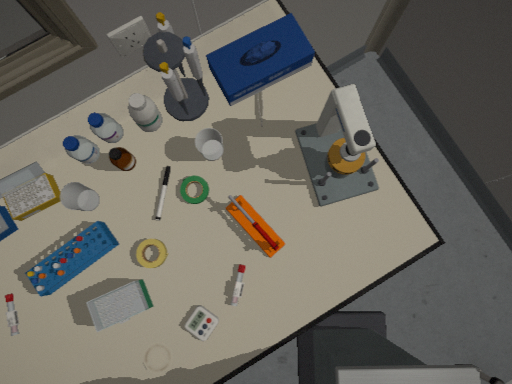

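View pics/side0.png

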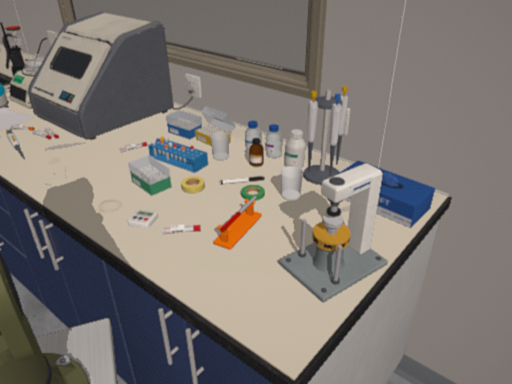

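The top view shows the stand at about (345,150), the orange cradle at (255,226), tip end toward (232,200), and the robot base at lower right. Next I'll take enlarged crops and colour measurements.

```bash
python3 - <<'E'
from h import *
p=cv2.imread('pics/top0.png');d=np.load('pics/top0.npy');C=cloud('top',d)
hsv=cv2.cvtColor(p,cv2.COLOR_BGR2HSV)
H,S,V=cv2.split(hsv)
# cradle points
roi=np.zeros(d.shape,bool);roi[185:265,215:295]=1
m=roi&(S>150)&((H<20)|(H>170))
P=C[m];
base=P[abs(P[:,2]-.010)<.006]
r=cv2.minAreaRect(base[:,:2].astype(np.float32));print('cradle base',r,len(base))
red=roi&(S>150)&((H<4)|(H>172))&(C[...,2]>.04)
q=C[red];print('red',q.mean(0),len(q));pc=np.linalg.svd(q[:,:2]-q[:,:2].mean(0))[2][0];print('dir',pc,q[((q-q.mean(0))[:,:2]@pc).argsort()][[0,-1]])
# stand base
roi=np.zeros(d.shape,bool);roi[110:220,285:390]=1
b=roi&(abs(C[...,2]-.014)<.006)&(S<90)&(V<160)
r=cv2.minAreaRect(C[b][:,:2].astype(np.float32));print('stand',r,cv2.boxPoints(r))
h=roi.copy();h[80:]|=False
hd=(C[...,2]>.205)&(C[...,2]<.235);hd[:, :290]=0;hd[200:]=0
r=cv2.minAreaRect(C[hd][:,:2].astype(np.float32));print('head',r,cv2.boxPoints(r),np.median(C[hd][:,2]))
g=(S>150)&(H>12)&(H<25)&(abs(C[...,2]-.101)<.006);g[:,:290]=0
(c,rr)=cv2.minEnclosingCircle(C[g][:,:2].astype(np.float32));print('collar',c,rr)
for z in (0,.014,.05,.1): print(z,atz('top',345,150,z))
A=cv2.resize(p[80:220,285:395],None,fx=4,fy=4,interpolation=cv2.INTER_CUBIC)
B=cv2.resize(p[180:270,210:300],None,fx=4,fy=4,interpolation=cv2.INTER_CUBIC)
o=np.zeros((560,800,3),np.uint8);o[:,:440]=A;o[:360,440:]=B;cv2.imwrite('pics/crop.png',o)
E
```

```text
cradle base ((0.4773397147655487, 0.33862966299057007), (0.15883715450763702, 0.049037110060453415), 41.1244010925293) 983
red [0.4506518  0.31608825 0.05302735] 138
dir [-0.75548048 -0.65517116] [[0.48151383 0.34003116 0.05130838]
 [0.42016155 0.29417906 0.05274746]]
stand ((0.6361221075057983, 0.13733869791030884), (0.20068210363388062, 0.15050993859767914), 15.36010456085205) [[0.51943135 0.18332675]
 [0.5592991  0.03819302]
 [0.75281286 0.09135064]
 [0.7129451  0.23648438]]
head ((0.6633639335632324, 0.14653126895427704), (0.13263583183288574, 0.05027136951684952), 14.099401473999023) [[0.59292066 0.15475437]
 [0.60516703 0.10599744]
 [0.7338072  0.13830817]
 [0.72156084 0.1870651 ]] 0.22336544504489134
collar (0.6208125948905945, 0.13447056710720062) 0.03921524062752724
0 [0.65934576 0.11290834 0.        ]
0.014 [0.65551953 0.11625676 0.014     ]
0.05 [0.64568065 0.12486699 0.05      ]
0.1 [0.63201554 0.13682563 0.1       ]
```

View pics/crop.png

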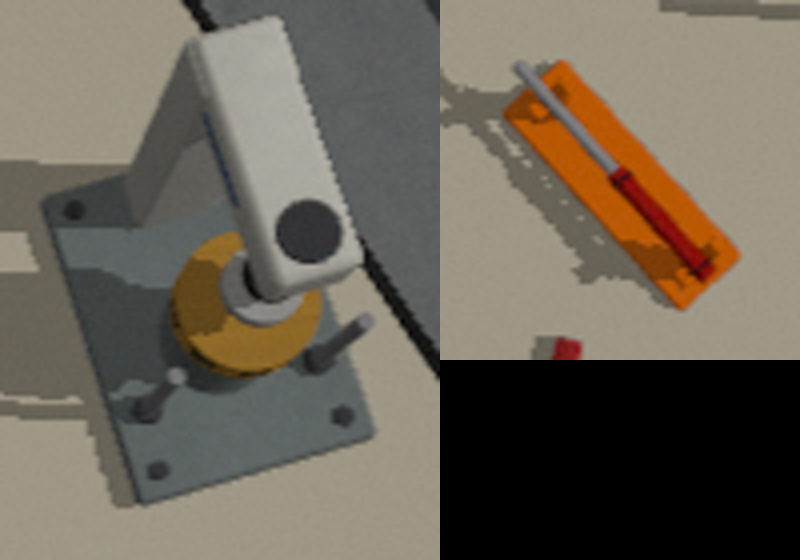

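Stand axis is about (0.621, 0.135) with yaw about 15°; the head, collar and base measurements agree. The cradle centre is (0.477, 0.339) with its tip direction at 41.1°, and the red handle lies where it should. The post shafts and bar are clear in the crop. Next: plan the transit.

```bash
cat >> h.py <<'E'
from scipy.spatial.transform import Rotation as Ro
AX=np.array([.621,.135]);YS=np.radians(15);CR=np.array([.4773,.3386]);YC=np.radians(41.1)
def down(y): c,s=np.cos(y),np.sin(y);return np.array([[c,s,0],[s,-c,0],[0,0,-1.]])
def rows(T):
    """T: list of (x,y,z,yaw) targets, one per row, from the measured pose"""
    s=ctrl.state();p,R=s['tcp_pos'],s['orientation']
    for i,(x,y,z,w) in enumerate(T):
        q=np.array([x,y,z]);Rn=down(w);d=R.T@(q-p)*100;r=Ro.from_matrix(R.T@Rn).as_rotvec()
        print(i//5,'x %.2f y %.2f z %.2f | rx %.3f ry %.3f rz %.3f'%(*d,*r));p,R=q,Rn
def lin(a,b,n): return [tuple(np.array(a)+(np.array(b)-np.array(a))*k/n) for k in range(1,n+1)]
def st():
    s=ctrl.state();R=s['orientation'];y=np.arctan2(R[1,0],R[0,0]);p=s['tcp_pos']
    print('t %.2f'%s['clock'],'p',p.round(4),'yaw %.2f'%np.degrees(y),'tilt',R[:2,2].round(3),'F',s['ft_force'].round(1),'T',s['wrist_torque'].round(2),'op %.4f g %.1f'%(s['opening'],s['grasp_force']),'q',s['joints'].round(2))
    return p,y,s
def bar(a,ins,z=.071):
    """TCP for bar at angle a deg (ccw of front), tip ins m from the axis"""
    w=YS+np.radians(a);f=-np.array([np.cos(w),np.sin(w)]);g=AX+f*(ins+.12);return (*g,z,w)
E
python3 - <<'E'
from h import *
p,y,s=st()
g=CR-.035*np.array([np.cos(YC),np.sin(YC)]);print(g)
a=(np.hypot(*p[:2]),np.arctan2(p[1],p[0]),p[2],y)
b=(.53,-.6,.29,np.radians(28)); c=(np.hypot(*g),np.arctan2(g[1],g[0]),.16,YC)
L=lin(a,b,7)+lin(b,(.53,.3,.27,np.radians(38)),9)+lin((.53,.3,.27,np.radians(38)),c,4)
rows([(r*np.cos(t),r*np.sin(t),z,w) for r,t,z,w in L])
E
```

```text
t 0.10 p [ 0.1724 -0.6262  0.2216] yaw 15.40 tilt [-0.001  0.002] F [-0.6  0.2 -0.4] T [-0.   -0.03  0.01] op 0.0869 g 0.0 q [ 1.32  0.32 -0.07  1.45  0.02  1.37 -0.06]
[0.45092528 0.31559187]
0 x 6.33 y -2.03 z -0.97 | rx -0.002 ry 0.000 rz -0.031
0 x 6.01 y -2.44 z -0.98 | rx 0.000 ry 0.000 rz -0.031
0 x 5.66 y -2.81 z -0.98 | rx 0.000 ry 0.000 rz -0.031
0 x 5.29 y -3.15 z -0.98 | rx 0.000 ry 0.000 rz -0.031
0 x 4.89 y -3.45 z -0.98 | rx 0.000 ry 0.000 rz -0.031
1 x 4.49 y -3.72 z -0.98 | rx 0.000 ry 0.000 rz -0.031
1 x 4.07 y -3.94 z -0.98 | rx 0.000 ry 0.000 rz -0.031
1 x 4.57 y -2.69 z 0.22 | rx 0.000 ry 0.000 rz -0.019
1 x 4.33 y -3.05 z 0.22 | rx 0.000 ry 0.000 rz -0.019
1 x 4.07 y -3.39 z 0.22 | rx 0.000 ry 0.000 rz -0.019
2 x 3.79 y -3.70 z 0.22 | rx 0.000 ry 0.000 rz -0.019
2 x 3.48 y -4.00 z 0.22 | rx 0.000 ry 0.000 rz -0.019
2 x 3.15 y -4.26 z 0.22 | rx 0.000 ry 0.000 rz -0.019
2 x 2.79 y -4.50 z 0.22 | rx 0.000 ry 0.000 rz -0.019
2 x 2.42 y -4.71 z 0.22 | rx 0.000 ry 0.000 rz -0.019
3 x 2.03 y -4.89 z 0.22 | rx 0.000 ry 0.000 rz -0.019
3 x 1.80 y -3.76 z 2.75 | rx 0.000 ry 0.000 rz -0.014
3 x 1.57 y -3.90 z 2.75 | rx 0.000 ry 0.000 rz -0.014
3 x 1.32 y -4.03 z 2.75 | rx 0.000 ry 0.000 rz -0.014
3 x 1.06 y -4.15 z 2.75 | rx 0.000 ry 0.000 rz -0.014
```

jog_arm:
  steps:
    - {"x": 5.8,"y": -1.9,"z": -1,"rz": -0.03}
    - {"x": 5.7,"y": -2.3,"z": -1,"rz": -0.03}
    - {"x": 5.5,"y": -2.7,"z": -1,"rz": -0.03}
    - {"x": 5.2,"y": -3.1,"z": -1,"rz": -0.03}
    - {"x": 4.9,"y": -3.4,"z": -1,"rz": -0.03}
  gripper: 0

```text
$.steps[0]: bad value
```

jog_arm:
  steps:
    - {"x": 4.6,"y": -3.7,"z": -1,"rz": -0.03}
    - {"x": 4.3,"y": -3.9,"z": -1,"rz": -0.03}
    - {"x": 4.6,"y": -2.7,"z": 0.2,"rz": -0.02}
    - {"x": 4.3,"y": -3.0,"z": 0.2,"rz": -0.02}
    - {"x": 4.1,"y": -3.4,"z": 0.2,"rz": -0.02}

```text
$.steps[0]: bad value
```

jog_arm:
  steps:
    - {"x": 3.8,"y": -3.7,"z": 0.2,"rz": -0.02}
    - {"x": 3.5,"y": -4.0,"z": 0.2,"rz": -0.02}
    - {"x": 3.1,"y": -4.3,"z": 0.2,"rz": -0.02}
    - {"x": 2.8,"y": -4.5,"z": 0.2,"rz": -0.02}
    - {"x": 2.4,"y": -4.7,"z": 0.2,"rz": -0.02}

```text
$.steps[0]: bad value
```

jog_arm:
  steps:
    - {"x": 5.8,"y": -1.9,"z": -1.0,"rx": 0.0,"ry": 0.0,"rz": -0.03}
    - {"x": 5.7,"y": -2.3,"z": -1.0,"rx": 0.0,"ry": 0.0,"rz": -0.03}
    - {"x": 5.5,"y": -2.7,"z": -1.0,"rx": 0.0,"ry": 0.0,"rz": -0.03}
    - {"x": 5.2,"y": -3.1,"z": -1.0,"rx": 0.0,"ry": 0.0,"rz": -0.03}
    - {"x": 4.9,"y": -3.4,"z": -1.0,"rx": 0.0,"ry": 0.0,"rz": -0.03}
  gripper: 0

```text
clock: 0.72
tcp_pos: [0.386, -0.4116, 0.2723]
orientation: [[0.913, 0.408, -0.0], [0.408, -0.913, 0.001], [-0.0, -0.001, -1.0]]
ft_force: [1.2, -0.2, 0.8]
opening: 0.0872
grasp_force: 0.0
```

jog_arm:
  steps:
    - {"x": 4.6,"y": -3.7,"z": -1.0,"rx": 0.0,"ry": 0.0,"rz": -0.03}
    - {"x": 4.3,"y": -3.9,"z": -1.0,"rx": 0.0,"ry": 0.0,"rz": -0.03}
    - {"x": 4.6,"y": -2.7,"z": 0.2,"rx": 0.0,"ry": 0.0,"rz": -0.02}
    - {"x": 4.3,"y": -3.0,"z": 0.2,"rx": 0.0,"ry": 0.0,"rz": -0.02}
    - {"x": 4.1,"y": -3.4,"z": 0.2,"rx": 0.0,"ry": 0.0,"rz": -0.02}

```text
clock: 1.35
tcp_pos: [0.5045, -0.1638, 0.2861]
orientation: [[0.858, 0.514, -0.0], [0.514, -0.858, 0.0], [-0.0, -0.0, -1.0]]
ft_force: [0.3, 0.6, -0.4]
opening: 0.0866
grasp_force: 0.0
```

jog_arm:
  steps:
    - {"x": 3.8,"y": -3.7,"z": 0.2,"rx": 0.0,"ry": 0.0,"rz": -0.02}
    - {"x": 3.5,"y": -4.0,"z": 0.2,"rx": 0.0,"ry": 0.0,"rz": -0.02}
    - {"x": 3.1,"y": -4.3,"z": 0.2,"rx": 0.0,"ry": 0.0,"rz": -0.02}
    - {"x": 2.8,"y": -4.5,"z": 0.2,"rx": 0.0,"ry": 0.0,"rz": -0.02}
    - {"x": 2.4,"y": -4.7,"z": 0.2,"rx": 0.0,"ry": 0.0,"rz": -0.02}

```text
clock: 1.98
tcp_pos: [0.5183, 0.0982, 0.276]
orientation: [[0.802, 0.597, -0.0], [0.597, -0.802, 0.0], [-0.0, -0.0, -1.0]]
ft_force: [0.9, 0.5, -0.1]
opening: 0.0873
grasp_force: 0.0
```

```bash
python3 - <<'E'
from h import *
p,y,s=st()
g=CR-.035*np.array([np.cos(YC),np.sin(YC)])
L=lin((*p,y),(*g,.15,YC),5)+lin((*g,.15,YC),(*g,.09,YC),1)
rows(L)
E
```

```text
t 1.98 p [0.5183 0.0982 0.276 ] yaw 36.64 tilt [-0.  0.] F [ 0.9  0.5 -0.1] T [-0.04 -0.06  0.01] op 0.0873 g 0.0 q [ 0.46  0.08 -0.73  1.65  0.05  1.43 -1.21]
0 x 1.52 y -4.29 z 2.52 | rx -0.000 ry 0.000 rz -0.016
0 x 1.58 y -4.27 z 2.52 | rx 0.000 ry 0.000 rz -0.016
0 x 1.65 y -4.24 z 2.52 | rx 0.000 ry 0.000 rz -0.016
0 x 1.71 y -4.22 z 2.52 | rx 0.000 ry 0.000 rz -0.016
0 x 1.78 y -4.19 z 2.52 | rx 0.000 ry 0.000 rz -0.016
1 x 0.00 y 0.00 z 6.00 | rx 0.000 ry 0.000 rz 0.000
```

jog_arm:
  steps:
    - {"x": 1.5,"y": -4.3,"z": 2.5,"rx": 0.0,"ry": 0.0,"rz": -0.016}
    - {"x": 1.6,"y": -4.3,"z": 2.5,"rx": 0.0,"ry": 0.0,"rz": -0.016}
    - {"x": 1.6,"y": -4.2,"z": 2.5,"rx": 0.0,"ry": 0.0,"rz": -0.016}
    - {"x": 1.7,"y": -4.2,"z": 2.5,"rx": 0.0,"ry": 0.0,"rz": -0.016}
    - {"x": 1.8,"y": -4.2,"z": 2.5,"rx": 0.0,"ry": 0.0,"rz": -0.016}

```text
clock: 2.6
tcp_pos: [0.4506, 0.3144, 0.1505]
orientation: [[0.753, 0.658, 0.0], [0.658, -0.753, -0.001], [-0.0, 0.001, -1.0]]
ft_force: [1.3, -0.3, -0.1]
opening: 0.087
grasp_force: 0.0
```

jog_arm:
  steps:
    - {"x": 0.0,"y": 0.0,"z": 0.0,"rx": 0.0,"ry": 0.0,"rz": 0.0}
    - {"x": 0.0,"y": 0.0,"z": 0.0,"rx": 0.0,"ry": 0.0,"rz": 0.0}

```text
clock: 2.85
tcp_pos: [0.4512, 0.3131, 0.1512]
orientation: [[0.753, 0.658, -0.0], [0.658, -0.753, -0.001], [-0.001, 0.0, -1.0]]
ft_force: [0.8, -0.7, -0.9]
opening: 0.0873
grasp_force: 0.0
```

```bash
python3 - <<'E'
from h import *
p,y,s=st()
g=CR-.035*np.array([np.cos(YC),np.sin(YC)])
rows(lin((*p,y),(*g,.029,YC),3))
im,d=shot('side','s1');u,v=proj('side',[*g,.06])[0].astype(int);print(u,v)
cv2.imwrite('pics/s1c.png',cv2.resize(im[max(v-75,0):v+45,max(u-80,0):u+80,::-1],None,fx=5,fy=5))
E
```

```text
t 2.85 p [0.4512 0.3131 0.1512] yaw 41.18 tilt [-0.    -0.001] F [ 0.8 -0.7 -0.9] T [-0.07 -0.05 -0.01] op 0.0873 g 0.0 q [ 0.13  0.26 -0.89  1.77  0.21  1.21 -1.67]
0 x 0.05 y -0.07 z 4.07 | rx 0.000 ry 0.001 rz 0.000
0 x 0.05 y -0.07 z 4.07 | rx 0.000 ry 0.000 rz 0.000
0 x 0.05 y -0.07 z 4.07 | rx 0.000 ry 0.000 rz 0.000
229 217
```

View pics/s1c.png

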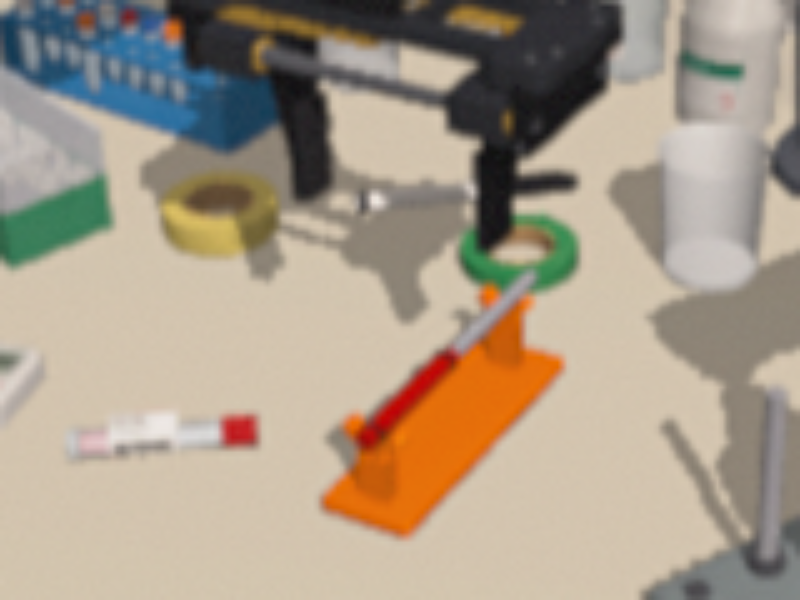

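The bar lies level in the cradle and the open fingers straddle its handle from above; nothing else is within the fingers' reach (tip of rod at crop (530,278)). Descending and gripping.

jog_arm:
  steps:
    - {"x": 0.05,"y": -0.1,"z": 4.1,"rx": 0.0,"ry": 0.0,"rz": 0.0}
    - {"x": 0.05,"y": -0.1,"z": 4.1,"rx": 0.0,"ry": 0.0,"rz": 0.0}
    - {"x": 0.0,"y": 0.0,"z": 4.0,"rx": 0.0,"ry": 0.0,"rz": 0.0}
    - {"x": 0.0,"y": 0.0,"z": 0.0,"rx": 0.0,"ry": 0.0,"rz": 0.0}

```text
clock: 3.4
tcp_pos: [0.4497, 0.3128, 0.0274]
orientation: [[0.754, 0.657, -0.004], [0.657, -0.754, -0.003], [-0.006, -0.0, -1.0]]
ft_force: [-0.2, 0.1, 0.8]
opening: 0.087
grasp_force: 0.0
```

jog_arm:
  steps:
    - {"x": 0.0,"y": 0.0,"z": 0.0,"rx": 0.0,"ry": 0.0,"rz": 0.0}
    - {"x": 0.0,"y": 0.0,"z": 0.0,"rx": 0.0,"ry": 0.0,"rz": 0.0}
    - {"x": 0.0,"y": 0.0,"z": 0.0,"rx": 0.0,"ry": 0.0,"rz": 0.0}
    - {"x": 0.0,"y": 0.0,"z": 0.0,"rx": 0.0,"ry": 0.0,"rz": 0.0}
    - {"x": 0.0,"y": 0.0,"z": 0.0,"rx": 0.0,"ry": 0.0,"rz": 0.0}
  gripper: 1
  newtons: 40

```text
clock: 4.03
tcp_pos: [0.4506, 0.3158, 0.0297]
orientation: [[0.753, 0.658, 0.0], [0.658, -0.753, -0.0], [0.0, 0.0, -1.0]]
ft_force: [0.4, 0.3, -0.7]
opening: 0.045
grasp_force: 0.0
```

```bash
python3 - <<'E'
from h import *
p,y,s=st()
E
```

```text
t 4.03 p [0.4506 0.3158 0.0297] yaw 41.19 tilt [ 0. -0.] F [ 0.4  0.3 -0.7] T [-0.01 -0.01 -0.04] op 0.0450 g 0.0 q [ 0.05  0.41 -0.83  1.88  0.36  1.   -1.79]
```

jog_arm:
  steps:
    - {"x": 0.0,"y": 0.0,"z": 0.0,"rx": 0.0,"ry": 0.0,"rz": 0.0}
    - {"x": 0.0,"y": 0.0,"z": 0.0,"rx": 0.0,"ry": 0.0,"rz": 0.0}
    - {"x": 0.0,"y": 0.0,"z": 0.0,"rx": 0.0,"ry": 0.0,"rz": 0.0}
    - {"x": 0.0,"y": 0.0,"z": 0.0,"rx": 0.0,"ry": 0.0,"rz": 0.0}
    - {"x": 0.0,"y": 0.0,"z": 0.0,"rx": 0.0,"ry": 0.0,"rz": 0.0}

```text
clock: 4.65
tcp_pos: [0.4503, 0.316, 0.0295]
orientation: [[0.752, 0.659, -0.0], [0.659, -0.752, 0.0], [-0.0, -0.0, -1.0]]
ft_force: [-0.5, 0.6, -0.2]
opening: 0.0106
grasp_force: 40.0
```

```bash
python3 - <<'E'
from h import *
p,y,s=st()
up=(*p[:2],.15,y)
t=bar(47,.085,.075);m=(.465,.10,.12,np.radians(52))
print(bar(47,.085,.071),bar(47,.016,.071))
rows(lin((*p,y),up,3)+lin(up,m,5)+lin(m,t,3))
# unposed hole view: height profile of foot/pad
im,d=shot('side','s2');u,v=proj('side',[*AX,.10])[0].astype(int);print(u,v)
a=cv2.resize(im[v-90:v+60,u-60:u+70,::-1],None,fx=4,fy=4,interpolation=cv2.INTER_CUBIC);cv2.imwrite('pics/s2c.png',a)
E
```

```text
t 4.65 p [0.4503 0.316  0.0295] yaw 41.20 tilt [-0.  0.] F [-0.5  0.6 -0.2] T [0.09 0.06 0.01] op 0.0106 g 40.0 q [ 0.05  0.41 -0.83  1.88  0.36  1.   -1.79]
(np.float64(0.5247583296288924), np.float64(-0.04600425653608001), 0.071, np.float64(1.0821041362364843)) (np.float64(0.5571518674611189), np.float64(0.014919127371185947), 0.071, np.float64(1.0821041362364843))
0 x -0.00 y -0.00 z -4.02 | rx -0.000 ry 0.000 rz -0.000
0 x 0.00 y 0.00 z -4.02 | rx 0.000 ry 0.000 rz 0.000
0 x 0.00 y 0.00 z -4.02 | rx 0.000 ry 0.000 rz 0.000
0 x -2.62 y 3.44 z 0.60 | rx 0.000 ry 0.000 rz -0.038
0 x -2.75 y 3.34 z 0.60 | rx 0.000 ry 0.000 rz -0.038
1 x -2.88 y 3.24 z 0.60 | rx 0.000 ry 0.000 rz -0.038
1 x -3.00 y 3.12 z 0.60 | rx 0.000 ry 0.000 rz -0.038
1 x -3.11 y 3.01 z 0.60 | rx 0.000 ry 0.000 rz -0.038
1 x -2.61 y 4.57 z 1.50 | rx 0.000 ry 0.000 rz -0.058
1 x -2.87 y 4.41 z 1.50 | rx 0.000 ry 0.000 rz -0.058
2 x -3.12 y 4.23 z 1.50 | rx 0.000 ry 0.000 rz -0.058
330 231
```

View pics/s2c.png

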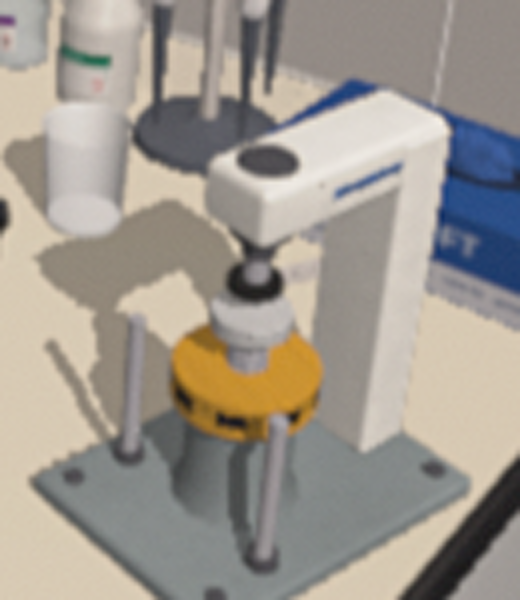

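The collar has dark holes facing the front. The pad is below the black foot and both posts are free. The bar is gripped at 40 N, so I'm lifting and carrying it to the front.

jog_arm:
  steps:
    - {"x": 0.0,"y": 0.0,"z": -4.0,"rx": 0.0,"ry": 0.0,"rz": 0.0}
    - {"x": 0.0,"y": 0.0,"z": -4.0,"rx": 0.0,"ry": 0.0,"rz": 0.0}
    - {"x": 0.0,"y": 0.0,"z": -4.0,"rx": 0.0,"ry": 0.0,"rz": 0.0}
    - {"x": -2.6,"y": 3.4,"z": 0.6,"rx": 0.0,"ry": 0.0,"rz": -0.038}
    - {"x": -2.8,"y": 3.3,"z": 0.6,"rx": 0.0,"ry": 0.0,"rz": -0.038}

```text
clock: 5.32
tcp_pos: [0.4559, 0.2292, 0.1379]
orientation: [[0.698, 0.716, 0.001], [0.716, -0.698, -0.0], [0.001, 0.001, -1.0]]
ft_force: [1.2, -1.1, -0.6]
opening: 0.0105
grasp_force: 40.0
```

jog_arm:
  steps:
    - {"x": -2.9,"y": 3.2,"z": 0.6,"rx": 0.0,"ry": 0.0,"rz": -0.038}
    - {"x": -3.0,"y": 3.1,"z": 0.6,"rx": 0.0,"ry": 0.0,"rz": -0.038}
    - {"x": -3.1,"y": 3.0,"z": 0.6,"rx": 0.0,"ry": 0.0,"rz": -0.038}
    - {"x": 0.0,"y": 0.0,"z": 0.0,"rx": 0.0,"ry": 0.0,"rz": 0.0}

```text
clock: 5.82
tcp_pos: [0.4637, 0.0961, 0.1188]
orientation: [[0.62, 0.785, -0.001], [0.785, -0.62, -0.002], [-0.003, 0.0, -1.0]]
ft_force: [0.1, 0.7, -0.5]
opening: 0.0108
grasp_force: 40.0
```

```bash
python3 - <<'E'
from h import *
p,y,s=st()
t=bar(47,.085,.071)
rows(lin((*p,y),t,4))
E
```

```text
t 5.83 p [0.4637 0.0961 0.1188] yaw 51.69 tilt [-0.001 -0.002] F [ 0.1  0.7 -0.5] T [ 0.05 -0.01 -0.01] op 0.0108 g 40.0 q [ 0.52  0.08 -0.81  1.98  0.06  1.11 -0.98]
0 x -1.84 y 3.40 z 1.20 | rx 0.000 ry 0.003 rz -0.045
0 x -1.99 y 3.31 z 1.19 | rx 0.000 ry 0.000 rz -0.045
0 x -2.14 y 3.22 z 1.19 | rx 0.000 ry 0.000 rz -0.045
0 x -2.28 y 3.12 z 1.19 | rx 0.000 ry 0.000 rz -0.045
```

jog_arm:
  steps:
    - {"x": -1.8,"y": 3.4,"z": 1.2,"rx": 0.0,"ry": 0.0,"rz": -0.045}
    - {"x": -2.0,"y": 3.3,"z": 1.2,"rx": 0.0,"ry": 0.0,"rz": -0.045}
    - {"x": -2.1,"y": 3.2,"z": 1.2,"rx": 0.0,"ry": 0.0,"rz": -0.045}
    - {"x": -2.3,"y": 3.1,"z": 1.2,"rx": 0.0,"ry": 0.0,"rz": -0.045}
    - {"x": 0.0,"y": 0.0,"z": 0.0,"rx": 0.0,"ry": 0.0,"rz": 0.0}

```text
clock: 6.45
tcp_pos: [0.5259, -0.043, 0.0704]
orientation: [[0.468, 0.884, -0.002], [0.884, -0.468, 0.0], [-0.001, -0.002, -1.0]]
ft_force: [-0.2, 1.2, 0.4]
opening: 0.0105
grasp_force: 40.0
```

jog_arm:
  steps:
    - {"x": 0.0,"y": 0.0,"z": 0.0,"rx": 0.0,"ry": 0.0,"rz": 0.0}

```text
clock: 6.58
tcp_pos: [0.5258, -0.0388, 0.0716]
orientation: [[0.463, 0.886, -0.0], [0.886, -0.463, 0.001], [0.001, -0.001, -1.0]]
ft_force: [-0.0, 1.2, -0.7]
opening: 0.0111
grasp_force: 40.0
```

```bash
python3 - <<'E'
from h import *
p,y,s=st()
t=bar(47,.085,.071)
rows([t]+lin(t,bar(47,.045),2)+lin(bar(47,.045),bar(47,.016),3))
o=[]
for n,k in(('top',5),('side',5)):
    im,d=shot(n,n+'3');u,v=proj(n,[.59,.08,.09])[0].astype(int);print(n,u,v)
    o.append(cv2.resize(im[v-55:v+55,u-40:u+40,::-1],None,fx=5,fy=5,interpolation=cv2.INTER_CUBIC))
    # predicted bar tip and hole mouths
    w=YS+np.radians(47);tip=np.array([*(p[:2]+.12*np.array([np.cos(y),np.sin(y)])),p[2]+.019])
    q=[tip]+[[*(AX-.04*np.array([np.cos(YS+np.radians(a)),np.sin(YS+np.radians(a))])),.09] for a in(47,2,-43)]
    for i,(a,b) in enumerate(proj(n,q)): cv2.circle(o[-1],(int((a-u+40.5)*5),int((b-v+55.5)*5)),3,[(255,0,255),(0,255,0)][i>0],-1)
cv2.imwrite('pics/c3.png',np.hstack(o))
E
```

```text
t 6.58 p [ 0.5258 -0.0388  0.0716] yaw 62.43 tilt [-0.     0.001] F [-0.   1.2 -0.7] T [ 0.02 -0.06  0.03] op 0.0111 g 40.0 q [ 0.65  0.26 -0.7   1.91  0.19  1.04 -0.61]
0 x -0.68 y 0.24 z 0.06 | rx -0.001 ry -0.001 rz 0.007
0 x 2.00 y -0.00 z 0.00 | rx 0.000 ry 0.000 rz 0.000
0 x 2.00 y 0.00 z 0.00 | rx 0.000 ry 0.000 rz 0.000
0 x 0.97 y -0.00 z 0.00 | rx 0.000 ry 0.000 rz 0.000
0 x 0.97 y 0.00 z 0.00 | rx 0.000 ry 0.000 rz 0.000
1 x 0.97 y -0.00 z 0.00 | rx 0.000 ry 0.000 rz 0.000
top 370 169
side 329 254
```

View pics/c3.png

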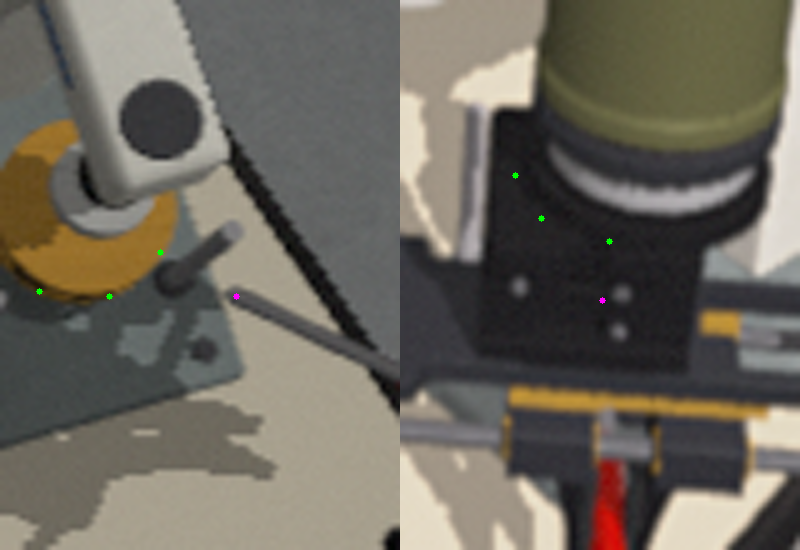

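Projected tip (236,295) coincides with the rod end seen in the top view, so the calibration is good here. I'll let it settle before correcting.

jog_arm:
  steps:
    - {"x": 0.0,"y": 0.0,"z": 0.0,"rx": 0.0,"ry": 0.0,"rz": 0.0}
    - {"x": 0.0,"y": 0.0,"z": 0.0,"rx": 0.0,"ry": 0.0,"rz": 0.0}

```text
clock: 6.92
tcp_pos: [0.5258, -0.0397, 0.0718]
orientation: [[0.463, 0.887, 0.0], [0.887, -0.463, -0.0], [-0.0, 0.001, -1.0]]
ft_force: [0.6, 1.2, -0.5]
opening: 0.0105
grasp_force: 40.0
```

```bash
cat >> h.py <<'E'
def coll():
    """bar state about the jack: angle of grip, yaw angle, tip radius, lateral of the tip off the axis line, moment about axis"""
    p,y,s=st();v=p[:2]-AX;a=np.degrees((np.arctan2(*(-v)[::-1])-YS));u=np.array([np.cos(y),np.sin(y)]);tip=v+.12*u
    F=s['ft_force'];M=v[0]*F[1]-v[1]*F[0]+s['wrist_torque'][2]
    print('grip ang %.2f yaw ang %.2f'%(a,np.degrees(y-YS)),'tip r %.4f lat %.4f'%(-tip@u,u[0]*tip[1]-u[1]*tip[0]),'grip r %.4f M %.3f'%(np.hypot(*v),M))
E
python3 - <<'E'
from h import *
coll()
t=bar(47,.085,.071)
rows([t]+lin(t,bar(47,.045),2)+lin(bar(47,.045),bar(47,.016),3))
E
```

```text
t 6.92 p [ 0.5258 -0.0397  0.0718] yaw 62.44 tilt [ 0. -0.] F [ 0.6  1.2 -0.5] T [-0.02 -0.07 -0.  ] op 0.0105 g 40.0 q [ 0.65  0.26 -0.7   1.91  0.19  1.04 -0.61]
grip ang 46.42 yaw ang 47.44 tip r 0.0790 lat 0.0036 grip r 0.1990 M -0.024
0 x -0.60 y 0.20 z 0.08 | rx 0.001 ry 0.000 rz 0.008
0 x 2.00 y -0.00 z 0.00 | rx 0.000 ry 0.000 rz 0.000
0 x 2.00 y 0.00 z 0.00 | rx 0.000 ry 0.000 rz 0.000
0 x 0.97 y -0.00 z 0.00 | rx 0.000 ry 0.000 rz 0.000
0 x 0.97 y 0.00 z 0.00 | rx 0.000 ry 0.000 rz 0.000
1 x 0.97 y -0.00 z 0.00 | rx 0.000 ry 0.000 rz 0.000
```

jog_arm:
  steps:
    - {"x": 0.0,"y": 0.2,"z": 0.1,"rx": 0.0,"ry": 0.0,"rz": 0.008}
    - {"x": 1.6,"y": 0.0,"z": 0.0,"rx": 0.0,"ry": 0.0,"rz": 0.0}
    - {"x": 1.5,"y": 0.0,"z": 0.0,"rx": 0.0,"ry": 0.0,"rz": 0.0}
    - {"x": 0.0,"y": 0.0,"z": 0.0,"rx": 0.0,"ry": 0.0,"rz": 0.0}
    - {"x": 0.0,"y": 0.0,"z": 0.0,"rx": 0.0,"ry": 0.0,"rz": 0.0}

```text
clock: 7.55
tcp_pos: [0.5421, -0.0135, 0.0704]
orientation: [[0.47, 0.883, -0.0], [0.883, -0.47, 0.0], [0.0, -0.0, -1.0]]
ft_force: [-0.8, -0.6, -0.9]
opening: 0.0108
grasp_force: 40.0
```

```bash
python3 - <<'E'
from h import *
coll()
rows([bar(47,.047)]+lin(bar(47,.047),bar(47,.017),3))
E
```

```text
t 7.55 p [ 0.5421 -0.0135  0.0704] yaw 61.97 tilt [-0.  0.] F [-0.8 -0.6 -0.9] T [-0.04 -0.09  0.02] op 0.0108 g 40.0 q [ 0.59  0.3  -0.7   1.87  0.22  1.05 -0.69]
grip ang 47.02 yaw ang 46.97 tip r 0.0481 lat -0.0002 grip r 0.1681 M -0.059
0 x 0.11 y -0.01 z -0.06 | rx -0.000 ry -0.000 rz -0.001
0 x 1.00 y -0.00 z 0.00 | rx 0.000 ry 0.000 rz 0.000
0 x 1.00 y 0.00 z 0.00 | rx 0.000 ry 0.000 rz 0.000
0 x 1.00 y -0.00 z 0.00 | rx 0.000 ry 0.000 rz 0.000
```

jog_arm:
  steps:
    - {"x": 0.8,"y": 0.0,"z": -0.05,"rx": 0.0,"ry": 0.0,"rz": 0.0}
    - {"x": 0.8,"y": 0.0,"z": 0.0,"rx": 0.0,"ry": 0.0,"rz": 0.0}

```text
clock: 7.8
tcp_pos: [0.5443, -0.01, 0.069]
orientation: [[0.475, 0.88, -0.013], [0.88, -0.475, -0.014], [-0.019, -0.005, -1.0]]
ft_force: [-14.8, -24.2, 0.4]
opening: 0.011
grasp_force: 40.0
```

jog_arm:
  steps:
    - {"x": 0.8,"y": 0.0,"z": 0.0,"rx": 0.0,"ry": 0.0,"rz": 0.0}
    - {"x": 0.7,"y": 0.0,"z": 0.0,"rx": 0.0,"ry": 0.0,"rz": 0.0}
    - {"x": 0.0,"y": 0.0,"z": 0.0,"rx": 0.0,"ry": 0.0,"rz": 0.0}
    - {"x": 0.0,"y": 0.0,"z": 0.0,"rx": 0.0,"ry": 0.0,"rz": 0.0}

```text
clock: 8.3
tcp_pos: [0.5458, -0.0075, 0.066]
orientation: [[0.481, 0.876, -0.026], [0.876, -0.482, -0.026], [-0.035, -0.01, -0.999]]
ft_force: [-19.9, -34.9, 0.8]
opening: 0.0111
grasp_force: 40.0
```

```bash
python3 - <<'E'
from h import *
coll()
im,d=shot('top','t4');u,v=proj('top',[.57,.05,.09])[0].astype(int)
cv2.imwrite('pics/t4c.png',cv2.resize(im[v-60:v+60,u-70:u+60,::-1],None,fx=5,fy=5,interpolation=cv2.INTER_CUBIC))
for a in (-1,-10,-20,-30,-40): pass
L=[bar(a,.017) for a in np.arange(47,2,-5)[1:]]
rows(L)
E
```

```text
t 8.30 p [ 0.5458 -0.0075  0.066 ] yaw 61.23 tilt [-0.026 -0.026] F [-19.9 -34.9   0.8] T [-7.2   3.94  0.19] op 0.0111 g 40.0 q [ 0.55  0.33 -0.69  1.85  0.26  1.08 -0.75]
grip ang 47.17 yaw ang 46.23 tip r 0.0411 lat -0.0026 grip r 0.1611 M -0.014
0 x 2.42 y -1.28 z -0.57 | rx -0.009 ry 0.035 rz 0.074
0 x 0.05 y -1.19 z 0.00 | rx 0.000 ry 0.000 rz 0.087
0 x 0.05 y -1.19 z 0.00 | rx 0.000 ry 0.000 rz 0.087
0 x 0.05 y -1.19 z 0.00 | rx 0.000 ry 0.000 rz 0.087
0 x 0.05 y -1.19 z 0.00 | rx 0.000 ry 0.000 rz 0.087
1 x 0.05 y -1.19 z 0.00 | rx 0.000 ry 0.000 rz 0.087
1 x 0.05 y -1.19 z 0.00 | rx 0.000 ry 0.000 rz 0.087
1 x 0.05 y -1.19 z 0.00 | rx 0.000 ry 0.000 rz 0.087
```

View pics/t4c.png

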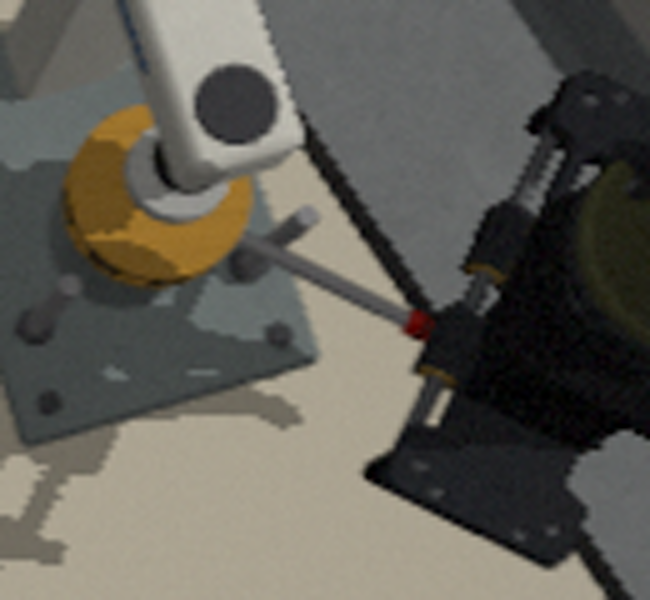

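The rod end is up against the collar face at about (245,237) and has not entered. I'll measure hole angles and heights by unwrapping the collar side from the early side image.

```bash
python3 - <<'E'
from h import *
im=cv2.imread('pics/side0.png')
A=np.arange(-75,80,1.0);Z=np.arange(.110,.070,-.001)
w=YS+np.radians(A)
P=np.array([[[AX[0]-.04*np.cos(t),AX[1]-.04*np.sin(t),z] for t in w] for z in Z])
q=proj('side',P.reshape(-1,3)).reshape(len(Z),len(A),2).astype(np.float32)
o=cv2.remap(im,q[...,0],q[...,1],cv2.INTER_LINEAR)
g=o.max(-1)
print('deg prof z.088-.092');print([(int(a),int(v)) for a,v in zip(A,g[18:23].mean(0))][::3])
cv2.imwrite('pics/unw.png',cv2.resize(o,(155*5,400),interpolation=cv2.INTER_NEAREST))
E
```

```text
deg prof z.088-.092
[(-75, 177), (-72, 176), (-69, 172), (-66, 167), (-63, 160), (-60, 148), (-57, 136), (-54, 125), (-51, 121), (-48, 118), (-45, 117), (-42, 116), (-39, 114), (-36, 112), (-33, 110), (-30, 107), (-27, 105), (-24, 101), (-21, 94), (-18, 82), (-15, 65), (-12, 52), (-9, 51), (-6, 53), (-3, 53), (0, 58), (3, 68), (6, 101), (9, 122), (12, 131), (15, 131), (18, 133), (21, 135), (24, 123), (27, 78), (30, 49), (33, 54), (36, 51), (39, 48), (42, 47), (45, 48), (48, 66), (51, 89), (54, 97), (57, 98), (60, 114), (63, 141), (66, 126), (69, 128), (72, 142), (75, 150), (78, 143)]
```

View pics/unw.png

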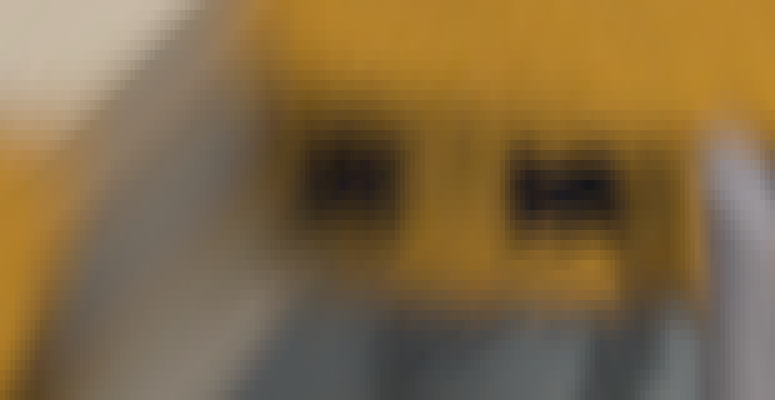

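jog_arm:
  steps:
    - {"x": -2.0,"y": 0.0,"z": 0.0,"rx": 0.0,"ry": 0.0,"rz": 0.0}
    - {"x": -1.8,"y": 0.0,"z": 0.0,"rx": 0.0,"ry": 0.0,"rz": 0.0}
    - {"x": 0.0,"y": 0.0,"z": 0.0,"rx": 0.0,"ry": 0.0,"rz": 0.0}
    - {"x": 0.0,"y": 0.0,"z": 0.0,"rx": 0.0,"ry": 0.0,"rz": 0.0}

```text
clock: 8.85
tcp_pos: [0.5394, -0.0191, 0.0713]
orientation: [[0.47, 0.883, 0.001], [0.883, -0.47, 0.001], [0.001, 0.0, -1.0]]
ft_force: [0.1, -0.4, -1.3]
opening: 0.0108
grasp_force: 40.0
```

The unwrap shows holes centred near −6° and +38°, at z ≈ 0.091, so the collar starts about 9° on from zero. I'll check the side camera's bias against the collar's known centre.

```bash
python3 - <<'E'
from h import *
for n in('side','top'):
    p=cv2.imread('pics/%s0.png'%n);d=np.load('pics/%s0.npy'%n);C=cloud(n,d)
    H,S,V=cv2.split(cv2.cvtColor(p,cv2.COLOR_BGR2HSV))
    D=np.hypot(C[...,0]-AX[0],C[...,1]-AX[1])
    g=(D<.06)&(S>140)&(H>10)&(H<28)&(C[...,2]>.095)&(C[...,2]<.108)
    q=C[g];h=cv2.convexHull(q[:,:2].astype(np.float32));c,r=cv2.minEnclosingCircle(h);print(n,len(q),c,r,np.median(q[:,2]))
    # side wall fit
    w=(D<.06)&(S>140)&(H>10)&(H<28)&(C[...,2]>.082)&(C[...,2]<.096);q=C[w]
    from scipy.optimize import least_squares
    if len(q)>20:
        f=least_squares(lambda x:np.hypot(q[:,0]-x[0],q[:,1]-x[1])-.04,AX,loss='soft_l1',f_scale=.002);print(' wall',len(q),f.x)
    b=(np.abs(C[...,0]-.63)<.15)&(np.abs(C[...,1]-.135)<.14)&(abs(C[...,2]-.014)<.005)&(S<80)&(V<170)
    r=cv2.minAreaRect(C[b][:,:2].astype(np.float32));print(' base',r)
coll()
E
```

```text
side 528 (0.620490312576294, 0.13156010210514069) 0.040141794830560684 0.10077218793609369
 wall 127 [0.62222533 0.13490643]
 base ((0.6353126764297485, 0.13669347763061523), (0.19975240528583527, 0.15139947831630707), 15.589903831481934)
top 561 (0.6208165884017944, 0.134249746799469) 0.03924069553613663 0.10067675541530345
 wall 52 [0.62258737 0.13244054]
 base ((0.6355841159820557, 0.13719090819358826), (0.1995662897825241, 0.15050993859767914), 15.36010456085205)
t 8.85 p [ 0.5394 -0.0191  0.0713] yaw 61.95 tilt [0.001 0.001] F [ 0.1 -0.4 -1.3] T [-0.05 -0.05 -0.04] op 0.0108 g 40.0 q [ 0.61  0.29 -0.7   1.88  0.21  1.05 -0.67]
grip ang 47.10 yaw ang 46.95 tip r 0.0544 lat -0.0005 grip r 0.1744 M 0.013
```

```bash
sed -i 's/AX=np.array(\[.621,.135\])/AX=np.array([.621,.1345])/' h.py; python3 - <<'E'
from h import *
p,y,s=st();w=bar(38,.052,.0715)
rows([bar(42.5,.053,.0715),w]+lin(w,bar(38,.018,.0715),3))
E
```

```text
t 8.85 p [ 0.5394 -0.0191  0.0713] yaw 61.95 tilt [0.001 0.001] F [ 0.1 -0.4 -1.3] T [-0.05 -0.05 -0.04] op 0.0108 g 40.0 q [ 0.61  0.29 -0.7   1.88  0.21  1.05 -0.67]
0 x 0.15 y -1.36 z -0.02 | rx 0.000 ry -0.001 rz 0.078
0 x 0.15 y -1.35 z 0.00 | rx 0.000 ry 0.000 rz 0.079
0 x 1.13 y 0.00 z 0.00 | rx 0.000 ry 0.000 rz 0.000
0 x 1.13 y -0.00 z 0.00 | rx 0.000 ry 0.000 rz 0.000
0 x 1.13 y 0.00 z 0.00 | rx 0.000 ry 0.000 rz 0.000
```

jog_arm:
  steps:
    - {"x": 0.1,"y": -1.36,"z": 0.0,"rx": 0.0,"ry": 0.0,"rz": 0.078}
    - {"x": 0.1,"y": -1.35,"z": 0.0,"rx": 0.0,"ry": 0.0,"rz": 0.079}
    - {"x": 0.0,"y": 0.0,"z": 0.0,"rx": 0.0,"ry": 0.0,"rz": 0.0}
    - {"x": 0.7,"y": 0.0,"z": 0.0,"rx": 0.0,"ry": 0.0,"rz": 0.0}
    - {"x": 0.7,"y": 0.0,"z": 0.0,"rx": 0.0,"ry": 0.0,"rz": 0.0}

```text
clock: 9.48
tcp_pos: [0.5257, 0.0068, 0.0711]
orientation: [[0.602, 0.798, 0.0], [0.798, -0.602, 0.0], [0.0, 0.0, -1.0]]
ft_force: [-0.9, -0.6, -1.8]
opening: 0.0108
grasp_force: 40.0
```

jog_arm:
  steps:
    - {"x": 0.5,"y": 0.0,"z": 0.0,"rx": 0.0,"ry": 0.0,"rz": 0.0}
    - {"x": 0.0,"y": 0.0,"z": 0.0,"rx": 0.0,"ry": 0.0,"rz": 0.0}
    - {"x": 0.0,"y": 0.0,"z": 0.0,"rx": 0.0,"ry": 0.0,"rz": 0.0}

```text
clock: 9.85
tcp_pos: [0.5279, 0.0107, 0.0709]
orientation: [[0.603, 0.798, -0.0], [0.798, -0.603, 0.0], [0.0, -0.0, -1.0]]
ft_force: [-0.5, 0.7, -1.3]
opening: 0.0109
grasp_force: 40.0
```

```bash
python3 - <<'E'
from h import *
coll()
E
```

```text
t 9.85 p [0.5279 0.0107 0.0709] yaw 52.95 tilt [-0.  0.] F [-0.5  0.7 -1.3] T [0.09 0.03 0.06] op 0.0109 g 40.0 q [ 0.56  0.26 -0.7   1.91  0.2   1.04 -0.87]
grip ang 38.06 yaw ang 37.95 tip r 0.0349 lat -0.0003 grip r 0.1549 M -0.065
```

The tip is inside the hole without force. Going deeper.

jog_arm:
  steps:
    - {"x": 0.6,"y": 0.0,"z": 0.0,"rx": 0.0,"ry": 0.0,"rz": 0.0}
    - {"x": 0.6,"y": 0.0,"z": 0.0,"rx": 0.0,"ry": 0.0,"rz": 0.0}
    - {"x": 0.5,"y": 0.0,"z": 0.0,"rx": 0.0,"ry": 0.0,"rz": 0.0}
    - {"x": 0.0,"y": 0.0,"z": 0.0,"rx": 0.0,"ry": 0.0,"rz": 0.0}
    - {"x": 0.0,"y": 0.0,"z": 0.0,"rx": 0.0,"ry": 0.0,"rz": 0.0}

```text
clock: 10.48
tcp_pos: [0.5384, 0.0246, 0.0711]
orientation: [[0.602, 0.798, 0.0], [0.798, -0.602, 0.001], [0.001, 0.0, -1.0]]
ft_force: [0.5, 0.9, -1.7]
opening: 0.0105
grasp_force: 40.0
```

```bash
python3 - <<'E'
from h import *
coll()
rows([bar(a,.018,.0715) for a in np.arange(33,-53,-5)][:8])
E
```

```text
t 10.47 p [0.5384 0.0246 0.0711] yaw 52.96 tilt [0.    0.001] F [ 0.5  0.9 -1.7] T [0.17 0.05 0.14] op 0.0105 g 40.0 q [ 0.53  0.29 -0.7   1.88  0.21  1.05 -0.91]
grip ang 38.07 yaw ang 37.96 tip r 0.0175 lat -0.0003 grip r 0.1375 M 0.120
0 x -0.00 y -1.22 z -0.04 | rx 0.000 ry -0.001 rz 0.087
0 x 0.05 y -1.20 z 0.00 | rx 0.000 ry 0.000 rz 0.087
0 x 0.05 y -1.20 z 0.00 | rx 0.000 ry 0.000 rz 0.087
0 x 0.05 y -1.20 z 0.00 | rx 0.000 ry 0.000 rz 0.087
0 x 0.05 y -1.20 z 0.00 | rx 0.000 ry 0.000 rz 0.087
1 x 0.05 y -1.20 z 0.00 | rx 0.000 ry 0.000 rz 0.087
1 x 0.05 y -1.20 z 0.00 | rx 0.000 ry 0.000 rz 0.087
1 x 0.05 y -1.20 z 0.00 | rx 0.000 ry 0.000 rz 0.087
```

jog_arm:
  steps:
    - {"x": 0.05,"y": -1.2,"z": 0.0,"rx": 0.0,"ry": 0.0,"rz": 0.087}
    - {"x": 0.05,"y": -1.2,"z": 0.0,"rx": 0.0,"ry": 0.0,"rz": 0.087}
    - {"x": 0.05,"y": -1.2,"z": 0.0,"rx": 0.0,"ry": 0.0,"rz": 0.087}
    - {"x": 0.05,"y": -1.2,"z": 0.0,"rx": 0.0,"ry": 0.0,"rz": 0.087}
    - {"x": 0.05,"y": -1.2,"z": 0.0,"rx": 0.0,"ry": 0.0,"rz": 0.087}

```text
clock: 11.1
tcp_pos: [0.5006, 0.0672, 0.0715]
orientation: [[0.885, 0.465, 0.003], [0.465, -0.885, -0.002], [0.001, 0.003, -1.0]]
ft_force: [2.8, -3.1, -2.3]
opening: 0.0108
grasp_force: 40.1
```

```bash
python3 - <<'E'
from h import *
coll()
rows([bar(a,.018,.0715) for a in np.arange(8,-53,-5)][:3])
E
```

```text
t 11.10 p [0.5006 0.0672 0.0715] yaw 27.70 tilt [ 0.003 -0.002] F [ 2.8 -3.1 -2.3] T [-0.73 -0.5  -0.17] op 0.0108 g 40.1 q [ 0.44  0.2  -0.68  1.96  0.15  1.02 -1.4 ]
grip ang 14.21 yaw ang 12.70 tip r 0.0179 lat -0.0036 grip r 0.1380 M 0.386
0 x 0.04 y -1.49 z -0.01 | rx 0.003 ry -0.001 rz 0.082
0 x 0.05 y -1.20 z 0.00 | rx 0.000 ry 0.000 rz 0.087
0 x 0.05 y -1.20 z 0.00 | rx 0.000 ry 0.000 rz 0.087
```

Measured moment 0.39 N m matches the free-turn value. Continuing.

jog_arm:
  steps:
    - {"x": 0.05,"y": -1.2,"z": 0.0,"rx": 0.0,"ry": 0.0,"rz": 0.087}
    - {"x": 0.05,"y": -1.2,"z": 0.0,"rx": 0.0,"ry": 0.0,"rz": 0.087}
    - {"x": 0.05,"y": -1.2,"z": 0.0,"rx": 0.0,"ry": 0.0,"rz": 0.087}
    - {"x": 0.05,"y": -1.2,"z": 0.0,"rx": 0.0,"ry": 0.0,"rz": 0.087}
    - {"x": 0.05,"y": -1.2,"z": 0.0,"rx": 0.0,"ry": 0.0,"rz": 0.087}

```text
clock: 11.72
tcp_pos: [0.4835, 0.1243, 0.071]
orientation: [[0.999, 0.048, -0.0], [0.048, -0.999, -0.003], [-0.0, 0.003, -1.0]]
ft_force: [1.0, -4.2, -0.5]
opening: 0.0112
grasp_force: 40.1
```

```bash
python3 - <<'E'
from h import *
coll()
rows([bar(a,.018,.0715) for a in np.arange(-17,-53,-5)][:6])
E
```

```text
t 11.72 p [0.4835 0.1243 0.071 ] yaw 2.76 tilt [-0.    -0.003] F [ 1.  -4.2 -0.5] T [-0.93 -0.07 -0.14] op 0.0112 g 40.1 q [ 0.32  0.19 -0.67  1.97  0.14  1.02 -1.94]
grip ang -10.77 yaw ang -12.24 tip r 0.0178 lat -0.0035 grip r 0.1379 M 0.451
0 x 0.03 y -1.50 z -0.06 | rx 0.003 ry 0.000 rz 0.083
0 x 0.05 y -1.20 z 0.00 | rx 0.000 ry 0.000 rz 0.087
0 x 0.05 y -1.20 z 0.00 | rx 0.000 ry 0.000 rz 0.087
0 x 0.05 y -1.20 z 0.00 | rx 0.000 ry 0.000 rz 0.087
0 x 0.05 y -1.20 z 0.00 | rx 0.000 ry 0.000 rz 0.087
1 x 0.05 y -1.20 z 0.00 | rx 0.000 ry 0.000 rz 0.087
```

jog_arm:
  steps:
    - {"x": 0.05,"y": -1.2,"z": 0.0,"rx": 0.0,"ry": 0.0,"rz": 0.087}
    - {"x": 0.05,"y": -1.2,"z": 0.0,"rx": 0.0,"ry": 0.0,"rz": 0.087}
    - {"x": 0.05,"y": -1.2,"z": 0.0,"rx": 0.0,"ry": 0.0,"rz": 0.087}
    - {"x": 0.05,"y": -1.2,"z": 0.0,"rx": 0.0,"ry": 0.0,"rz": 0.087}

```text
clock: 12.22
tcp_pos: [0.4884, 0.1719, 0.0705]
orientation: [[0.955, -0.295, -0.002], [-0.295, -0.955, -0.004], [-0.001, 0.004, -1.0]]
ft_force: [-1.4, -3.6, -0.8]
opening: 0.0107
grasp_force: 40.1
```

jog_arm:
  steps:
    - {"x": 0.05,"y": -1.2,"z": 0.0,"rx": 0.0,"ry": 0.0,"rz": 0.087}
    - {"x": 0.05,"y": -1.2,"z": 0.0,"rx": 0.0,"ry": 0.0,"rz": 0.087}
    - {"x": 0.0,"y": -0.3,"z": 0.0,"rx": 0.0,"ry": 0.0,"rz": 0.02}
    - {"x": 0.0,"y": 0.0,"z": 0.0,"rx": 0.0,"ry": 0.0,"rz": 0.0}

```text
clock: 12.72
tcp_pos: [0.4987, 0.1978, 0.0706]
orientation: [[0.883, -0.469, -0.002], [-0.469, -0.883, -0.002], [-0.001, 0.002, -1.0]]
ft_force: [-2.7, -4.3, -0.6]
opening: 0.0109
grasp_force: 40.3
```

```bash
python3 - <<'E'
from h import *
coll()
E
```

```text
t 12.72 p [0.4987 0.1978 0.0706] yaw -27.98 tilt [-0.002 -0.002] F [-2.7 -4.3 -0.6] T [-0.77  0.63 -0.29] op 0.0109 g 40.3 q [ 0.13  0.27 -0.63  1.89  0.18  1.04 -2.63]
grip ang -42.35 yaw ang -42.98 tip r 0.0177 lat -0.0015 grip r 0.1377 M 0.404
```

First stroke done. Relieving the bar and drawing it out.

jog_arm:
  steps:
    - {"x": 0.0,"y": 0.3,"z": 0.0,"rx": 0.0,"ry": 0.0,"rz": 0.0}
    - {"x": -1.2,"y": 0.0,"z": 0.0,"rx": 0.0,"ry": 0.0,"rz": 0.0}
    - {"x": -1.2,"y": 0.0,"z": 0.0,"rx": 0.0,"ry": 0.0,"rz": 0.0}
    - {"x": -1.2,"y": 0.0,"z": 0.0,"rx": 0.0,"ry": 0.0,"rz": 0.0}
    - {"x": 0.0,"y": 0.0,"z": 0.0,"rx": 0.0,"ry": 0.0,"rz": 0.0}

```text
clock: 13.35
tcp_pos: [0.465, 0.2151, 0.0714]
orientation: [[0.885, -0.466, 0.001], [-0.466, -0.885, 0.001], [0.0, -0.001, -1.0]]
ft_force: [0.0, 0.3, -0.7]
opening: 0.0111
grasp_force: 40.0
```

```bash
python3 - <<'E'
from h import *
coll()
im,d=shot('side','s5');im=im[:,:,::-1]
A=np.arange(-75,80,1.0);Z=np.arange(.110,.070,-.001);w=YS+np.radians(A)
P=np.array([[[AX[0]-.04*np.cos(t),AX[1]-.04*np.sin(t),z] for t in w] for z in Z])
def unw(im):
    q=proj('side',P.reshape(-1,3)).reshape(len(Z),len(A),2).astype(np.float32);return cv2.remap(im,q[...,0],q[...,1],cv2.INTER_LINEAR)
o=unw(im);b=unw(cv2.imread('pics/side0.png'))
for x in(b,o):print([(int(a),int(v)) for a,v in zip(A,x.max(-1)[16:21].mean(0))][::3])
cv2.imwrite('pics/unw2.png',cv2.resize(np.vstack([b,o]),(155*5,560),interpolation=cv2.INTER_NEAREST))
E
```

```text
t 13.35 p [0.465  0.2151 0.0714] yaw -27.78 tilt [0.001 0.001] F [ 0.   0.3 -0.7] T [ 0.06 -0.   -0.02] op 0.0111 g 40.0 q [ 0.09  0.21 -0.62  1.95  0.14  1.03 -2.66]
grip ang -42.33 yaw ang -42.78 tip r 0.0556 lat -0.0014 grip r 0.1756 M -0.068
[(-75, 178), (-72, 176), (-69, 173), (-66, 168), (-63, 164), (-60, 156), (-57, 146), (-54, 134), (-51, 125), (-48, 121), (-45, 117), (-42, 115), (-39, 112), (-36, 109), (-33, 105), (-30, 103), (-27, 100), (-24, 96), (-21, 90), (-18, 78), (-15, 59), (-12, 45), (-9, 40), (-6, 41), (-3, 41), (0, 51), (3, 68), (6, 101), (9, 123), (12, 128), (15, 127), (18, 128), (21, 130), (24, 118), (27, 67), (30, 40), (33, 51), (36, 49), (39, 43), (42, 38), (45, 45), (48, 72), (51, 96), (54, 98), (57, 100), (60, 119), (63, 144), (66, 130), (69, 137), (72, 148), (75, 150), (78, 133)]
[(-75, 192), (-72, 191), (-69, 188), (-66, 182), (-63, 176), (-60, 168), (-57, 159), (-54, 148), (-51, 137), (-48, 130), (-45, 126), (-42, 122), (-39, 119), (-36, 116), (-33, 113), (-30, 108), (-27, 101), (-24, 90), (-21, 79), (-18, 85), (-15, 93), (-12, 101), (-9, 104), (-6, 105), (-3, 99), (0, 81), (3, 57), (6, 40), (9, 43), (12, 43), (15, 41), (18, 43), (21, 55), (24, 102), (27, 153), (30, 164), (33, 163), (36, 162), (39, 162), (42, 151), (45, 99), (48, 48), (51, 40), (54, 40), (57, 41), (60, 44), (63, 67), (66, 112), (69, 149), (72, 162), (75, 166), (78, 168)]
```

View pics/unw2.png

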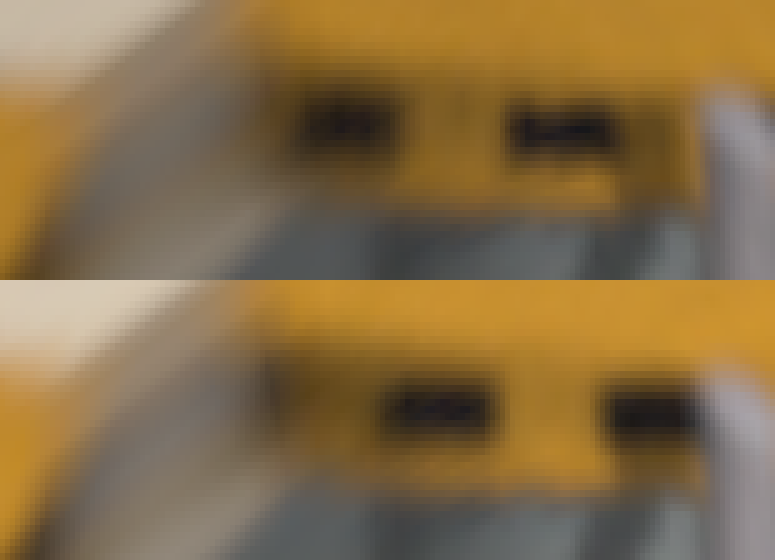

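Holes now sit near +12.5° and +56°, so the second is too near the post and I'll use +12.5°. I'll check numerically whether the bar slewed in the grip.

```bash
python3 - <<'E'
from h import *
p,y,s=st();im,d=shot('top','t6');C=cloud('top',d)
u=np.array([np.cos(y),np.sin(y)]);n=np.array([-u[1],u[0]])
v=C[...,:2]-p[:2];al=v@u;la=v@n
m=(al>.04)&(al<.125)&(abs(la)<.02)&(C[...,2]>.08)&(C[...,2]<.105)&(np.hypot(*(C[...,:2]-AX).transpose(2,0,1))>.045)
print(m.sum());f=np.polyfit(al[m],la[m],1);z=np.polyfit(al[m],C[...,2][m],1);print('slope deg',np.degrees(f[0]),'lat at 0,tip',f[1],np.polyval(f,.12),'z',np.degrees(z[0]),np.polyval(z,[0,.12]),'max al',al[m].max())
# hole angles from top image: unwrap
b=cv2.cvtColor(im,cv2.COLOR_RGB2HSV)
A=np.arange(-75,60,3.0);w=YS+np.radians(A)
for zz in (.094,.09,.086):
    P=np.c_[AX[0]-.04*np.cos(w),AX[1]-.04*np.sin(w),np.full(len(A),zz)];q=proj('top',P).astype(np.float32)
    print(zz,[(int(a),int(k)) for a,k in zip(A,cv2.remap(im,q[None,:,0],q[None,:,1],cv2.INTER_LINEAR).max(-1)[0])])
rows([bar(-42+i*54/8,.053,.0712) for i in range(1,9)])
E
```

```text
t 13.40 p [0.4658 0.2144 0.0714] yaw -27.85 tilt [0.001 0.   ] F [-0.1 -0.2 -0.1] T [0.12 0.04 0.02] op 0.0105 g 40.0 q [ 0.09  0.21 -0.62  1.94  0.15  1.03 -2.66]
12
slope deg -117.43728182605825 lat at 0,tip 0.246852379839314 0.0008923119444481931 z 15.616421653282007 [0.06152649 0.09423344] max al 0.12122244068690888
0.094 [(-75, 54), (-72, 38), (-69, 48), (-66, 70), (-63, 80), (-60, 79), (-57, 84), (-54, 89), (-51, 86), (-48, 71), (-45, 44), (-42, 51), (-39, 60), (-36, 49), (-33, 58), (-30, 65), (-27, 46), (-24, 50), (-21, 49), (-18, 50), (-15, 51), (-12, 50), (-9, 49), (-6, 50), (-3, 50), (0, 50), (3, 51), (6, 53), (9, 51), (12, 43), (15, 37), (18, 36), (21, 40), (24, 47), (27, 54), (30, 56), (33, 57), (36, 56), (39, 55), (42, 55), (45, 55), (48, 52), (51, 52), (54, 52), (57, 69)]
0.09 [(-75, 56), (-72, 44), (-69, 55), (-66, 70), (-63, 79), (-60, 78), (-57, 82), (-54, 89), (-51, 85), (-48, 75), (-45, 57), (-42, 60), (-39, 65), (-36, 60), (-33, 65), (-30, 63), (-27, 52), (-24, 47), (-21, 48), (-18, 49), (-15, 51), (-12, 52), (-9, 51), (-6, 50), (-3, 50), (0, 50), (3, 51), (6, 52)
[... 371 characters left out ...]
47), (-21, 45), (-18, 49), (-15, 50), (-12, 53), (-9, 52), (-6, 51), (-3, 50), (0, 50), (3, 50), (6, 51), (9, 52), (12, 54), (15, 46), (18, 38), (21, 37), (24, 37), (27, 45), (30, 52), (33, 57), (36, 55), (39, 55), (42, 54), (45, 54), (48, 54), (51, 50), (54, 50), (57, 52)]
0 x 0.25 y 2.08 z 0.01 | rx -0.001 ry -0.001 rz -0.134
0 x 0.12 y 2.03 z 0.00 | rx 0.000 ry 0.000 rz -0.118
0 x 0.12 y 2.03 z 0.00 | rx 0.000 ry 0.000 rz -0.118
0 x 0.12 y 2.03 z 0.00 | rx 0.000 ry 0.000 rz -0.118
0 x 0.12 y 2.03 z 0.00 | rx 0.000 ry 0.000 rz -0.118
1 x 0.12 y 2.03 z 0.00 | rx 0.000 ry 0.000 rz -0.118
1 x 0.12 y 2.03 z 0.00 | rx 0.000 ry 0.000 rz -0.118
1 x 0.12 y 2.03 z 0.00 | rx 0.000 ry 0.000 rz -0.118
```

jog_arm:
  steps:
    - {"x": 0.3,"y": 2.0,"z": 0.0,"rx": 0.0,"ry": 0.0,"rz": -0.13}
    - {"x": 0.1,"y": 2.0,"z": 0.0,"rx": 0.0,"ry": 0.0,"rz": -0.118}
    - {"x": 0.1,"y": 2.0,"z": 0.0,"rx": 0.0,"ry": 0.0,"rz": -0.118}
    - {"x": 0.1,"y": 2.0,"z": 0.0,"rx": 0.0,"ry": 0.0,"rz": -0.118}
    - {"x": 0.1,"y": 2.0,"z": 0.0,"rx": 0.0,"ry": 0.0,"rz": -0.118}

```text
clock: 14.08
tcp_pos: [0.4493, 0.1148, 0.0712]
orientation: [[0.993, 0.117, 0.001], [0.117, -0.993, 0.0], [0.001, 0.0, -1.0]]
ft_force: [-0.1, -0.2, -0.9]
opening: 0.0106
grasp_force: 40.0
```

jog_arm:
  steps:
    - {"x": 0.1,"y": 2.0,"z": 0.0,"rx": 0.0,"ry": 0.0,"rz": -0.118}
    - {"x": 0.1,"y": 2.0,"z": 0.0,"rx": 0.0,"ry": 0.0,"rz": -0.118}
    - {"x": 0.1,"y": 1.8,"z": 0.0,"rx": 0.0,"ry": 0.0,"rz": -0.11}
    - {"x": 0.0,"y": 0.0,"z": 0.0,"rx": 0.0,"ry": 0.0,"rz": 0.0}
    - {"x": 0.0,"y": 0.0,"z": 0.0,"rx": 0.0,"ry": 0.0,"rz": 0.0}

```text
clock: 14.7
tcp_pos: [0.4647, 0.0608, 0.071]
orientation: [[0.897, 0.443, -0.0], [0.443, -0.897, 0.0], [0.0, -0.001, -1.0]]
ft_force: [0.3, 0.4, 0.4]
opening: 0.0107
grasp_force: 40.0
```

```bash
python3 - <<'E'
from h import *
coll()
rows([bar(11.5,.053,.0712),bar(11.5,.033,.0712)])
p,y,s=st();im,d=shot('top','t7');C=cloud('top',d)
u=np.array([np.cos(y),np.sin(y)]);n=np.array([-u[1],u[0]])
v=C[...,:2]-p[:2];al=v@u;la=v@n
m=(al>.04)&(al<.125)&(abs(la)<.02)&(C[...,2]>.085)&(C[...,2]<.1)&(np.hypot(*(C[...,:2]-AX).transpose(2,0,1))>.043)
print(np.c_[al[m],la[m],C[m][:,2]].round(4)[np.argsort(al[m])])
E
```

```text
t 14.70 p [0.4647 0.0608 0.071 ] yaw 26.27 tilt [-0.  0.] F [0.3 0.4 0.4] T [0.   0.03 0.03] op 0.0107 g 40.0 q [ 0.39  0.11 -0.6   2.04  0.07  1.01 -1.36]
grip ang 10.26 yaw ang 11.27 tip r 0.0528 lat 0.0030 grip r 0.1728 M -0.009
0 x -0.02 y 0.37 z -0.02 | rx -0.001 ry -0.000 rz -0.004
0 x 2.00 y 0.00 z 0.00 | rx 0.000 ry 0.000 rz 0.000
t 14.70 p [0.4647 0.0608 0.071 ] yaw 26.27 tilt [-0.  0.] F [0.3 0.4 0.4] T [0.   0.03 0.03] op 0.0107 g 40.0 q [ 0.39  0.11 -0.6   2.04  0.07  1.01 -1.36]
[[ 4.030e-02 -6.000e-04  9.370e-02]
 [ 4.120e-02 -3.500e-03  9.380e-02]
 [ 4.130e-02  1.400e-03  9.380e-02]
 [ 4.230e-02 -1.300e-03  9.500e-02]
 [ 4.230e-02  2.800e-03  9.250e-02]
 [ 4.320e-02  4.000e-04  9.430e-02]
 [ 4.410e-02 -2.500e-03  9.450e-02]
 [ 4.420e-02  2.400e-03  9.440e-02]
 [ 4.510e-02 -7.000e-04  9.410e-02]
 [ 4.600e-02 -4.300e-03  9.250e-02]
 [ 4.610e-02  1.400e-03  9.470e-02]
 [ 4.700e-02 -1.200e-03  9.610e-02]
 [ 4.710e-02  2.800e-03  9.320e-02]
 [ 4.790e-02 -4.000e-04  9.260e-02]
 [ 4.890e-02 -2.400e-03  9.550e-02]
 [ 4.900e-02  1.900e-03  9.380e-02]
 [ 4.990e-02  2.900e-03  9.
[... 3845 characters left out ...]
-03  9.370e-02]
 [ 1.106e-01  1.500e-03  9.420e-02]
 [ 1.115e-01 -1.600e-03  9.420e-02]
 [ 1.117e-01  2.800e-03  9.220e-02]
 [ 1.125e-01  7.000e-04  9.510e-02]
 [ 1.132e-01 -1.000e-03  9.920e-02]
 [ 1.135e-01  2.200e-03  9.380e-02]
 [ 1.145e-01 -9.000e-04  9.370e-02]
 [ 1.152e-01 -2.900e-03  9.680e-02]
 [ 1.155e-01  9.000e-04  9.320e-02]
 [ 1.163e-01 -1.100e-03  9.650e-02]
 [ 1.165e-01  2.700e-03  9.300e-02]
 [ 1.174e-01  1.000e-04  9.430e-02]
 [ 1.183e-01  2.400e-03  9.530e-02]
 [ 1.185e-01 -3.700e-03  9.190e-02]
 [ 1.192e-01 -2.000e-04  9.680e-02]
 [ 1.203e-01  1.300e-03  9.530e-02]
 [ 1.203e-01 -4.200e-03  9.370e-02]
 [ 1.213e-01 -2.200e-03  9.400e-02]
 [ 1.225e-01 -1.100e-03  9.150e-02]]
```

The bar is still straight in the grip. Correcting lateral and inserting at 11.5°.

jog_arm:
  steps:
    - {"x": 0.0,"y": 0.35,"z": 0.0,"rx": 0.0,"ry": 0.0,"rz": -0.004}
    - {"x": 0.0,"y": 0.0,"z": 0.0,"rx": 0.0,"ry": 0.0,"rz": 0.0}
    - {"x": 0.7,"y": 0.0,"z": 0.0,"rx": 0.0,"ry": 0.0,"rz": 0.0}
    - {"x": 0.7,"y": 0.0,"z": 0.0,"rx": 0.0,"ry": 0.0,"rz": 0.0}
    - {"x": 0.5,"y": 0.0,"z": 0.0,"rx": 0.0,"ry": 0.0,"rz": 0.0}

```text
clock: 15.38
tcp_pos: [0.4837, 0.0658, 0.0709]
orientation: [[0.894, 0.448, -0.0], [0.448, -0.894, 0.0], [-0.0, -0.0, -1.0]]
ft_force: [-0.4, 0.2, -1.0]
opening: 0.0109
grasp_force: 40.0
```

jog_arm:
  steps:
    - {"x": 0.0,"y": 0.0,"z": 0.0,"rx": 0.0,"ry": 0.0,"rz": 0.0}
    - {"x": 0.0,"y": 0.0,"z": 0.0,"rx": 0.0,"ry": 0.0,"rz": 0.0}

```text
clock: 15.62
tcp_pos: [0.4833, 0.0655, 0.0709]
orientation: [[0.894, 0.447, -0.0], [0.447, -0.894, 0.0], [-0.0, -0.0, -1.0]]
ft_force: [1.5, -0.2, -2.0]
opening: 0.0108
grasp_force: 40.0
```

```bash
python3 - <<'E'
from h import *
coll()
E
```

```text
t 15.62 p [0.4833 0.0655 0.0709] yaw 26.58 tilt [-0.  0.] F [ 1.5 -0.2 -2. ] T [0.01 0.08 0.02] op 0.0108 g 40.0 q [ 0.37  0.15 -0.59  2.    0.1   1.01 -1.38]
grip ang 11.63 yaw ang 11.58 tip r 0.0340 lat -0.0001 grip r 0.1540 M 0.156
```

jog_arm:
  steps:
    - {"x": 0.6,"y": 0.0,"z": 0.0,"rx": 0.0,"ry": 0.0,"rz": 0.0}
    - {"x": 0.6,"y": 0.0,"z": 0.0,"rx": 0.0,"ry": 0.0,"rz": 0.0}
    - {"x": 0.4,"y": 0.0,"z": 0.0,"rx": 0.0,"ry": 0.0,"rz": 0.0}
    - {"x": 0.0,"y": 0.0,"z": 0.0,"rx": 0.0,"ry": 0.0,"rz": 0.0}

```text
clock: 16.12
tcp_pos: [0.4984, 0.073, 0.0711]
orientation: [[0.894, 0.448, 0.001], [0.448, -0.894, 0.001], [0.001, -0.0, -1.0]]
ft_force: [2.1, 0.0, -0.7]
opening: 0.0104
grasp_force: 40.0
```

jog_arm:
  steps:
    - {"x": 0.05,"y": -1.2,"z": 0.0,"rx": 0.0,"ry": 0.0,"rz": 0.087}
    - {"x": 0.05,"y": -1.2,"z": 0.0,"rx": 0.0,"ry": 0.0,"rz": 0.087}
    - {"x": 0.05,"y": -1.2,"z": 0.0,"rx": 0.0,"ry": 0.0,"rz": 0.087}
    - {"x": 0.05,"y": -1.2,"z": 0.0,"rx": 0.0,"ry": 0.0,"rz": 0.087}
    - {"x": 0.0,"y": 0.0,"z": 0.0,"rx": 0.0,"ry": 0.0,"rz": 0.0}

```text
clock: 16.75
tcp_pos: [0.4845, 0.1176, 0.0712]
orientation: [[0.993, 0.116, 0.001], [0.116, -0.993, -0.001], [0.001, 0.001, -1.0]]
ft_force: [1.7, -4.3, -0.9]
opening: 0.0108
grasp_force: 40.3
```

```bash
python3 - <<'E'
from h import *
coll()
rows([bar(-13,.0175,.0712),bar(-18,.0175,.0712)])
E
```

```text
t 16.75 p [0.4845 0.1176 0.0712] yaw 6.68 tilt [ 0.001 -0.001] F [ 1.7 -4.3 -0.9] T [-0.75 -0.25 -0.28] op 0.0108 g 40.3 q [ 0.26  0.18 -0.59  1.98  0.12  1.02 -1.84]
grip ang -7.94 yaw ang -8.32 tip r 0.0176 lat -0.0009 grip r 0.1376 M 0.337
0 x 0.05 y -1.21 z -0.00 | rx 0.001 ry -0.001 rz 0.082
0 x 0.05 y -1.20 z 0.00 | rx 0.000 ry 0.000 rz 0.087
```

jog_arm:
  steps:
    - {"x": 0.05,"y": -1.2,"z": 0.0,"rx": 0.0,"ry": 0.0,"rz": 0.087}
    - {"x": 0.05,"y": -1.2,"z": 0.0,"rx": 0.0,"ry": 0.0,"rz": 0.087}
    - {"x": 0.05,"y": -1.2,"z": 0.0,"rx": 0.0,"ry": 0.0,"rz": 0.087}
    - {"x": 0.05,"y": -1.2,"z": 0.0,"rx": 0.0,"ry": 0.0,"rz": 0.087}
    - {"x": 0.0,"y": 0.0,"z": 0.0,"rx": 0.0,"ry": 0.0,"rz": 0.0}

```text
clock: 17.38
tcp_pos: [0.4869, 0.1651, 0.0709]
orientation: [[0.974, -0.228, -0.0], [-0.228, -0.974, -0.001], [0.0, 0.001, -1.0]]
ft_force: [1.1, -4.0, -1.0]
opening: 0.0106
grasp_force: 40.3
```

```bash
python3 - <<'E'
from h import *
coll()
E
```

```text
t 17.38 p [0.4869 0.1651 0.0709] yaw -13.20 tilt [-0.    -0.001] F [ 1.1 -4.  -1. ] T [-0.82 -0.17 -0.33] op 0.0106 g 40.3 q [ 0.15  0.21 -0.58  1.94  0.14  1.03 -2.29]
grip ang -27.87 yaw ang -28.20 tip r 0.0175 lat -0.0008 grip r 0.1375 M 0.175
```

jog_arm:
  steps:
    - {"x": 0.05,"y": -1.2,"z": 0.0,"rx": 0.0,"ry": 0.0,"rz": 0.087}
    - {"x": 0.05,"y": -1.2,"z": 0.0,"rx": 0.0,"ry": 0.0,"rz": 0.087}
    - {"x": 0.05,"y": -1.2,"z": 0.0,"rx": 0.0,"ry": 0.0,"rz": 0.087}
    - {"x": 0.0,"y": 0.0,"z": 0.0,"rx": 0.0,"ry": 0.0,"rz": 0.0}

```text
clock: 17.88
tcp_pos: [0.4993, 0.1986, 0.0707]
orientation: [[0.882, -0.471, -0.001], [-0.471, -0.882, -0.001], [-0.0, 0.001, -1.0]]
ft_force: [0.2, -4.8, 0.0]
opening: 0.0107
grasp_force: 40.3
```

```bash
cat >> h.py <<'E'
def feel(n=6):
    M=[]
    for i in range(n):
        ctrl.grab_frame('side');s=ctrl.state();v=s['tcp_pos'][:2]-AX;F=s['ft_force'];M.append((v[0]*F[1]-v[1]*F[0]+s['wrist_torque'][2],s['wrist_torque'][2]))
    M=np.array(M);print('M mean %.3f se %.3f Tz %.3f'%(M[:,0].mean(),M[:,0].std()/n**.5,M[:,1].mean()),M[:,0].round(2))
E
python3 - <<'E'
from h import *
coll();feel()
E
```

```text
t 17.88 p [0.4993 0.1986 0.0707] yaw -28.13 tilt [-0.001 -0.001] F [ 0.2 -4.8  0. ] T [-0.86 -0.06 -0.25] op 0.0107 g 40.3 q [ 0.07  0.26 -0.56  1.89  0.16  1.04 -2.62]
grip ang -42.77 yaw ang -43.13 tip r 0.0175 lat -0.0009 grip r 0.1375 M 0.325
M mean 0.244 se 0.025 Tz -0.277 [0.22 0.19 0.27 0.35 0.17 0.27]
```

jog_arm:
  steps:
    - {"x": 0.0,"y": 0.3,"z": 0.0,"rx": 0.0,"ry": 0.0,"rz": 0.0}
    - {"x": -1.2,"y": 0.0,"z": 0.0,"rx": 0.0,"ry": 0.0,"rz": 0.0}
    - {"x": -1.2,"y": 0.0,"z": 0.0,"rx": 0.0,"ry": 0.0,"rz": 0.0}
    - {"x": -1.2,"y": 0.0,"z": 0.0,"rx": 0.0,"ry": 0.0,"rz": 0.0}

```text
clock: 18.68
tcp_pos: [0.4648, 0.216, 0.0712]
orientation: [[0.882, -0.471, -0.0], [-0.471, -0.882, 0.001], [-0.001, -0.001, -1.0]]
ft_force: [1.0, -0.2, -0.3]
opening: 0.0109
grasp_force: 40.0
```

jog_arm:
  steps:
    - {"x": 0.2,"y": 2.0,"z": 0.0,"rx": 0.0,"ry": 0.0,"rz": -0.12}
    - {"x": 0.1,"y": 2.0,"z": 0.0,"rx": 0.0,"ry": 0.0,"rz": -0.118}
    - {"x": 0.1,"y": 2.0,"z": 0.0,"rx": 0.0,"ry": 0.0,"rz": -0.118}
    - {"x": 0.1,"y": 2.0,"z": 0.0,"rx": 0.0,"ry": 0.0,"rz": -0.118}
    - {"x": 0.1,"y": 2.0,"z": 0.0,"rx": 0.0,"ry": 0.0,"rz": -0.118}

```text
clock: 19.3
tcp_pos: [0.4462, 0.1178, 0.0712]
orientation: [[0.994, 0.105, 0.0], [0.105, -0.994, 0.0], [0.001, -0.0, -1.0]]
ft_force: [-0.1, -0.1, -0.2]
opening: 0.0103
grasp_force: 40.0
```

jog_arm:
  steps:
    - {"x": 0.1,"y": 2.0,"z": 0.0,"rx": 0.0,"ry": 0.0,"rz": -0.118}
    - {"x": 0.1,"y": 2.0,"z": 0.0,"rx": 0.0,"ry": 0.0,"rz": -0.118}
    - {"x": 0.1,"y": 2.0,"z": 0.0,"rx": 0.0,"ry": 0.0,"rz": -0.11}
    - {"x": 0.0,"y": 0.0,"z": 0.0,"rx": 0.0,"ry": 0.0,"rz": 0.0}
    - {"x": 0.0,"y": 0.0,"z": 0.0,"rx": 0.0,"ry": 0.0,"rz": 0.0}

```text
clock: 19.92
tcp_pos: [0.4622, 0.0609, 0.071]
orientation: [[0.903, 0.43, -0.0], [0.43, -0.903, 0.001], [0.0, -0.001, -1.0]]
ft_force: [0.2, 0.2, -0.5]
opening: 0.011
grasp_force: 40.0
```

```bash
cat >> h.py <<'E'
def holes(f):
    im,d=shot('side',f);A=np.arange(-40,70,1.0);w=YS+np.radians(A);b=[]
    for z in(.09,.091,.092,.093):
        q=proj('side',np.c_[AX[0]-.04*np.cos(w),AX[1]-.04*np.sin(w),np.full(len(A),z)]).astype(np.float32);b.append(cv2.remap(im,q[None,:,0],q[None,:,1],cv2.INTER_LINEAR).max(-1)[0])
    print([(int(a),int(v)) for a,v in zip(A,np.mean(b,0))][::3])
E
python3 - <<'E'
from h import *
coll();holes('s8')
rows([bar(11.5,.053,.0712)])
E
```

```text
t 19.93 p [0.4622 0.0609 0.071 ] yaw 25.48 tilt [-0.     0.001] F [ 0.2  0.2 -0.5] T [-0.02 -0.02 -0.04] op 0.0110 g 40.0 q [ 0.32  0.1  -0.52  2.05  0.06  1.01 -1.36]
grip ang 9.87 yaw ang 10.48 tip r 0.0550 lat 0.0019 grip r 0.1751 M -0.055
[(-40, 128), (-37, 124), (-34, 121), (-31, 119), (-28, 114), (-25, 105), (-22, 97), (-19, 97), (-16, 106), (-13, 114), (-10, 118), (-7, 117), (-4, 110), (-1, 94), (2, 64), (5, 46), (8, 38), (11, 37), (14, 38), (17, 40), (20, 64), (23, 113), (26, 151), (29, 166), (32, 169), (35, 171), (38, 173), (41, 162), (44, 111), (47, 55), (50, 42), (53, 40), (56, 36), (59, 39), (62, 57), (65, 99), (68, 142)]
0 x 0.20 y 0.49 z -0.01 | rx -0.000 ry -0.000 rz -0.017
```

The arm is out of the way of the hole: dark band 1–21°, centre about 11°. Inserting again.

jog_arm:
  steps:
    - {"x": 0.2,"y": 0.4,"z": 0.0,"rx": 0.0,"ry": 0.0,"rz": -0.012}
    - {"x": 0.0,"y": 0.0,"z": 0.0,"rx": 0.0,"ry": 0.0,"rz": 0.0}
    - {"x": 0.7,"y": 0.0,"z": 0.0,"rx": 0.0,"ry": 0.0,"rz": 0.0}
    - {"x": 0.7,"y": 0.0,"z": 0.0,"rx": 0.0,"ry": 0.0,"rz": 0.0}
    - {"x": 0.5,"y": 0.0,"z": 0.0,"rx": 0.0,"ry": 0.0,"rz": 0.0}

```text
clock: 20.6
tcp_pos: [0.4833, 0.0655, 0.0708]
orientation: [[0.897, 0.442, -0.001], [0.442, -0.897, 0.0], [-0.001, -0.001, -1.0]]
ft_force: [-0.9, 1.1, -0.8]
opening: 0.0109
grasp_force: 40.0
```

jog_arm:
  steps:
    - {"x": 0.0,"y": 0.0,"z": 0.0,"rx": 0.0,"ry": 0.0,"rz": 0.0}
    - {"x": 0.0,"y": 0.0,"z": 0.0,"rx": 0.0,"ry": 0.0,"rz": 0.0}

```text
clock: 20.85
tcp_pos: [0.4834, 0.0653, 0.071]
orientation: [[0.897, 0.441, 0.0], [0.441, -0.897, 0.0], [0.0, -0.0, -1.0]]
ft_force: [-0.2, 0.6, -0.7]
opening: 0.0106
grasp_force: 40.0
```

```bash
python3 - <<'E'
from h import *
coll()
E
```

```text
t 20.85 p [0.4834 0.0653 0.071 ] yaw 26.20 tilt [0. 0.] F [-0.2  0.6 -0.7] T [ 0.18 -0.04  0.15] op 0.0106 g 40.0 q [ 0.3   0.15 -0.52  2.    0.09  1.01 -1.37]
grip ang 11.71 yaw ang 11.20 tip r 0.0340 lat -0.0014 grip r 0.1540 M 0.053
```

jog_arm:
  steps:
    - {"x": 0.6,"y": 0.0,"z": 0.0,"rx": 0.0,"ry": 0.0,"rz": 0.0}
    - {"x": 0.6,"y": 0.0,"z": 0.0,"rx": 0.0,"ry": 0.0,"rz": 0.0}
    - {"x": 0.4,"y": 0.0,"z": 0.0,"rx": 0.0,"ry": 0.0,"rz": 0.0}
    - {"x": 0.0,"y": 0.0,"z": 0.0,"rx": 0.0,"ry": 0.0,"rz": 0.0}

```text
clock: 21.35
tcp_pos: [0.4984, 0.0725, 0.0711]
orientation: [[0.897, 0.441, 0.001], [0.441, -0.897, 0.001], [0.001, -0.0, -1.0]]
ft_force: [0.5, 0.9, -1.1]
opening: 0.0109
grasp_force: 40.1
```

jog_arm:
  steps:
    - {"x": 0.0,"y": -0.72,"z": 0.0,"rx": 0.0,"ry": 0.0,"rz": 0.052}
    - {"x": 0.0,"y": -0.72,"z": 0.0,"rx": 0.0,"ry": 0.0,"rz": 0.052}
    - {"x": 0.0,"y": -0.72,"z": 0.0,"rx": 0.0,"ry": 0.0,"rz": 0.052}

```text
clock: 21.72
tcp_pos: [0.4901, 0.0912, 0.0714]
orientation: [[0.956, 0.293, 0.002], [0.293, -0.956, -0.001], [0.002, 0.001, -1.0]]
ft_force: [1.6, -1.1, -1.4]
opening: 0.0107
grasp_force: 40.0
```

```bash
python3 - <<'E'
from h import *
coll();feel(4)
E
```

```text
t 21.73 p [0.4901 0.0912 0.0714] yaw 17.06 tilt [ 0.002 -0.001] F [ 1.6 -1.1 -1.4] T [-0.45 -0.24 -0.1 ] op 0.0107 g 40.0 q [ 0.25  0.17 -0.52  1.98  0.1   1.02 -1.59]
grip ang 3.31 yaw ang 2.06 tip r 0.0179 lat -0.0030 grip r 0.1379 M 0.112
M mean 0.106 se 0.039 Tz -0.156 [-0.02  0.15  0.19  0.1 ]
```

jog_arm:
  steps:
    - {"x": 0.05,"y": -0.72,"z": 0.0,"rx": 0.0,"ry": 0.0,"rz": 0.052}
    - {"x": 0.05,"y": -0.72,"z": 0.0,"rx": 0.0,"ry": 0.0,"rz": 0.052}

```text
clock: 22.18
tcp_pos: [0.4866, 0.1039, 0.071]
orientation: [[0.981, 0.193, 0.0], [0.193, -0.981, -0.002], [-0.0, 0.002, -1.0]]
ft_force: [1.2, -3.7, -0.6]
opening: 0.0105
grasp_force: 40.1
```

```bash
python3 - <<'E'
from h import *
coll();feel(4)
E
```

```text
t 22.18 p [0.4866 0.1039 0.071 ] yaw 11.10 tilt [ 0.    -0.002] F [ 1.2 -3.7 -0.6] T [-0.81 -0.09 -0.19] op 0.0105 g 40.1 q [ 0.22  0.17 -0.52  1.98  0.1   1.02 -1.72]
grip ang -2.16 yaw ang -3.90 tip r 0.0177 lat -0.0042 grip r 0.1378 M 0.340
M mean 0.309 se 0.014 Tz -0.200 [0.33 0.3  0.27 0.34]
```

jog_arm:
  steps:
    - {"x": 0.05,"y": -0.72,"z": 0.0,"rx": 0.0,"ry": 0.0,"rz": 0.052}
    - {"x": 0.05,"y": -0.72,"z": 0.0,"rx": 0.0,"ry": 0.0,"rz": 0.052}

```text
clock: 22.62
tcp_pos: [0.4842, 0.1187, 0.0707]
orientation: [[0.996, 0.09, -0.002], [0.09, -0.996, -0.002], [-0.002, 0.002, -1.0]]
ft_force: [-0.3, -5.4, -0.0]
opening: 0.0107
grasp_force: 40.1
```

```bash
python3 - <<'E'
from h import *
coll();feel(4)
E
```

```text
t 22.62 p [0.4842 0.1187 0.0707] yaw 5.18 tilt [-0.002 -0.002] F [-0.3 -5.4 -0. ] T [-1.02  0.21 -0.25] op 0.0107 g 40.1 q [ 0.19  0.17 -0.52  1.98  0.1   1.02 -1.86]
grip ang -8.41 yaw ang -9.82 tip r 0.0177 lat -0.0034 grip r 0.1377 M 0.490
M mean 0.249 se 0.036 Tz -0.274 [0.13 0.3  0.25 0.31]
```

jog_arm:
  steps:
    - {"x": 0.05,"y": -0.72,"z": 0.0,"rx": 0.0,"ry": 0.0,"rz": 0.052}
    - {"x": 0.05,"y": -0.72,"z": 0.0,"rx": 0.0,"ry": 0.0,"rz": 0.052}

```text
clock: 23.08
tcp_pos: [0.4833, 0.1335, 0.0704]
orientation: [[1.0, -0.013, -0.004], [-0.013, -1.0, -0.002], [-0.003, 0.002, -1.0]]
ft_force: [-3.3, -4.8, -0.4]
opening: 0.011
grasp_force: 40.2
```

```bash
python3 - <<'E'
from h import *
coll();feel(4)
E
```

```text
t 23.07 p [0.4833 0.1335 0.0704] yaw -0.74 tilt [-0.004 -0.002] F [-3.3 -4.8 -0.4] T [-0.93  0.64 -0.21] op 0.0110 g 40.2 q [ 0.16  0.18 -0.52  1.97  0.11  1.02 -1.99]
grip ang -14.57 yaw ang -15.74 tip r 0.0176 lat -0.0028 grip r 0.1377 M 0.439
M mean 0.227 se 0.045 Tz -0.276 [0.09 0.32 0.29 0.21]
```

jog_arm:
  steps:
    - {"x": 0.0,"y": -0.72,"z": 0.0,"rx": 0.0,"ry": 0.0,"rz": 0.052}
    - {"x": 0.0,"y": -0.72,"z": 0.0,"rx": 0.0,"ry": 0.0,"rz": 0.052}

```text
clock: 23.52
tcp_pos: [0.484, 0.148, 0.0704]
orientation: [[0.993, -0.116, -0.003], [-0.116, -0.993, -0.001], [-0.003, 0.002, -1.0]]
ft_force: [-2.6, -3.9, -0.5]
opening: 0.0107
grasp_force: 40.2
```

```bash
python3 - <<'E'
from h import *
coll();feel(4)
E
```

```text
t 23.52 p [0.484  0.148  0.0704] yaw -6.65 tilt [-0.003 -0.001] F [-2.6 -3.9 -0.5] T [-0.89  0.66 -0.27] op 0.0107 g 40.2 q [ 0.13  0.19 -0.52  1.96  0.11  1.02 -2.13]
grip ang -20.62 yaw ang -21.65 tip r 0.0176 lat -0.0025 grip r 0.1376 M 0.291
M mean 0.248 se 0.016 Tz -0.311 [0.23 0.21 0.27 0.29]
```

jog_arm:
  steps:
    - {"x": 0.05,"y": -0.72,"z": 0.0,"rx": 0.0,"ry": 0.0,"rz": 0.052}
    - {"x": 0.0,"y": -0.72,"z": 0.0,"rx": 0.0,"ry": 0.0,"rz": 0.052}

```text
clock: 23.98
tcp_pos: [0.4862, 0.1623, 0.0703]
orientation: [[0.976, -0.218, -0.004], [-0.218, -0.976, -0.001], [-0.003, 0.002, -1.0]]
ft_force: [-4.7, -4.6, -0.6]
opening: 0.0109
grasp_force: 40.3
```

```bash
python3 - <<'E'
from h import *
coll();feel(4)
E
```

```text
t 23.98 p [0.4862 0.1623 0.0703] yaw -12.57 tilt [-0.004 -0.001] F [-4.7 -4.6 -0.6] T [-0.94  0.92 -0.23] op 0.0109 g 40.3 q [ 0.1   0.2  -0.52  1.94  0.12  1.03 -2.26]
grip ang -26.64 yaw ang -27.57 tip r 0.0176 lat -0.0022 grip r 0.1376 M 0.521
M mean 0.316 se 0.029 Tz -0.318 [0.26 0.26 0.34 0.4 ]
```

jog_arm:
  steps:
    - {"x": 0.0,"y": -0.6,"z": 0.0,"rx": 0.0,"ry": 0.0,"rz": 0.044}
    - {"x": 0.0,"y": -0.6,"z": 0.0,"rx": 0.0,"ry": 0.0,"rz": 0.044}

```text
clock: 24.42
tcp_pos: [0.4892, 0.1737, 0.0703]
orientation: [[0.953, -0.302, -0.004], [-0.302, -0.953, -0.002], [-0.003, 0.003, -1.0]]
ft_force: [-4.7, -4.0, -0.6]
opening: 0.0108
grasp_force: 40.3
```

```bash
python3 - <<'E'
from h import *
coll();feel(5)
E
```

```text
t 24.43 p [0.4892 0.1737 0.0703] yaw -17.59 tilt [-0.004 -0.002] F [-4.7 -4.  -0.6] T [-0.98  1.02 -0.28] op 0.0108 g 40.3 q [ 0.08  0.22 -0.51  1.93  0.12  1.03 -2.37]
grip ang -31.58 yaw ang -32.59 tip r 0.0175 lat -0.0024 grip r 0.1375 M 0.428
M mean 0.408 se 0.026 Tz -0.293 [0.38 0.38 0.39 0.36 0.52]
```

The static moment is rising (0.25, 0.32, 0.41), so the pad is bearing. One more small step toward about 0.50.

jog_arm:
  steps:
    - {"x": 0.0,"y": -0.48,"z": 0.0,"rx": 0.0,"ry": 0.0,"rz": 0.035}

```text
clock: 24.8
tcp_pos: [0.4905, 0.1779, 0.0703]
orientation: [[0.942, -0.335, -0.004], [-0.335, -0.942, -0.002], [-0.003, 0.003, -1.0]]
ft_force: [-3.8, -5.4, -0.3]
opening: 0.0108
grasp_force: 40.2
```

```bash
python3 - <<'E'
from h import *
coll();feel(6)
E
```

```text
t 24.80 p [0.4905 0.1779 0.0703] yaw -19.58 tilt [-0.004 -0.002] F [-3.8 -5.4 -0.3] T [-0.91  1.03 -0.29] op 0.0108 g 40.2 q [ 0.07  0.22 -0.51  1.92  0.13  1.03 -2.41]
grip ang -33.42 yaw ang -34.58 tip r 0.0175 lat -0.0028 grip r 0.1375 M 0.585
M mean 0.425 se 0.043 Tz -0.274 [0.28 0.47 0.33 0.44 0.42 0.61]
```

jog_arm:
  steps:
    - {"x": 0.0,"y": -0.42,"z": 0.0,"rx": 0.0,"ry": 0.0,"rz": 0.03}
    - {"x": 0.0,"y": 0.0,"z": 0.0,"rx": 0.0,"ry": 0.0,"rz": 0.0}

```text
clock: 25.35
tcp_pos: [0.4921, 0.1825, 0.0703]
orientation: [[0.932, -0.362, -0.003], [-0.362, -0.932, -0.001], [-0.003, 0.003, -1.0]]
ft_force: [-5.0, -4.5, -0.6]
opening: 0.0111
grasp_force: 40.3
```

```bash
python3 - <<'E'
from h import *
coll();feel(12)
E
```

```text
t 25.35 p [0.4921 0.1825 0.0703] yaw -21.22 tilt [-0.003 -0.001] F [-5.  -4.5 -0.6] T [-0.86  1.02 -0.25] op 0.0111 g 40.3 q [ 0.06  0.23 -0.51  1.92  0.13  1.03 -2.45]
grip ang -35.41 yaw ang -36.22 tip r 0.0175 lat -0.0019 grip r 0.1375 M 0.577
M mean 0.516 se 0.020 Tz -0.266 [0.56 0.63 0.48 0.55 0.53 0.43 0.42 0.42 0.6  0.53 0.57 0.48]
```

The moment is 0.52 ± 0.02, i.e. 0.26 above the free baseline (about 52 N). The angle past contact (about 11.6°) agrees. I'll stop turning, relieve the bar, withdraw and lift.

jog_arm:
  steps:
    - {"x": 0.0,"y": 0.35,"z": 0.0,"rx": 0.0,"ry": 0.0,"rz": -0.02}
    - {"x": -1.2,"y": 0.0,"z": 0.0,"rx": 0.0,"ry": 0.0,"rz": 0.0}
    - {"x": -1.2,"y": 0.0,"z": 0.0,"rx": 0.0,"ry": 0.0,"rz": 0.0}
    - {"x": -1.5,"y": 0.0,"z": 0.0,"rx": 0.0,"ry": 0.0,"rz": 0.0}
    - {"x": -0.8,"y": 0.0,"z": 0.0,"rx": 0.0,"ry": 0.0,"rz": 0.0}

```text
clock: 26.58
tcp_pos: [0.4471, 0.1982, 0.0713]
orientation: [[0.94, -0.342, 0.001], [-0.342, -0.94, 0.001], [0.0, -0.001, -1.0]]
ft_force: [0.4, -0.2, -0.8]
opening: 0.0107
grasp_force: 40.0
```

jog_arm:
  steps:
    - {"x": 0.0,"y": 0.0,"z": -4.0,"rx": 0.0,"ry": 0.0,"rz": 0.0}
    - {"x": 0.0,"y": 0.0,"z": -4.0,"rx": 0.0,"ry": 0.0,"rz": 0.0}
    - {"x": 0.0,"y": 0.0,"z": 0.0,"rx": 0.0,"ry": 0.0,"rz": 0.0}

```text
clock: 26.95
tcp_pos: [0.4502, 0.1985, 0.1545]
orientation: [[0.939, -0.343, 0.007], [-0.343, -0.939, 0.002], [0.006, -0.005, -1.0]]
ft_force: [-0.0, -0.1, -1.7]
opening: 0.0108
grasp_force: 40.0
```

```bash
python3 - <<'E'
from h import *
coll();p,y,s=st()
t=(.4505,.3159,.12,np.radians(41.2))
rows(lin((*p,y),t,8))
E
```

```text
t 26.95 p [0.4502 0.1985 0.1545] yaw -20.09 tilt [0.007 0.002] F [-0.  -0.1 -1.7] T [ 0.09  0.06 -0.01] op 0.0108 g 40.0 q [ 0.07  0.05 -0.55  1.91  0.03  1.18 -2.41]
grip ang -35.53 yaw ang -35.09 tip r 0.0623 lat 0.0014 grip r 0.1823 M 0.002
t 26.95 p [0.4502 0.1985 0.1545] yaw -20.09 tilt [0.007 0.002] F [-0.  -0.1 -1.7] T [ 0.09  0.06 -0.01] op 0.0108 g 40.0 q [ 0.07  0.05 -0.55  1.91  0.03  1.18 -2.41]
0 x -0.50 y -1.38 z 0.43 | rx -0.004 ry -0.006 rz -0.134
0 x -0.31 y -1.43 z 0.43 | rx 0.000 ry 0.000 rz -0.134
0 x -0.12 y -1.46 z 0.43 | rx 0.000 ry 0.000 rz -0.134
0 x 0.08 y -1.47 z 0.43 | rx 0.000 ry 0.000 rz -0.134
0 x 0.27 y -1.44 z 0.43 | rx 0.000 ry 0.000 rz -0.134
1 x 0.46 y -1.39 z 0.43 | rx 0.000 ry 0.000 rz -0.134
1 x 0.64 y -1.32 z 0.43 | rx 0.000 ry 0.000 rz -0.134
1 x 0.81 y -1.22 z 0.43 | rx 0.000 ry 0.000 rz -0.134
```

jog_arm:
  steps:
    - {"x": -0.5,"y": -1.4,"z": 0.2,"rx": 0.0,"ry": 0.0,"rz": -0.134}
    - {"x": -0.3,"y": -1.4,"z": 0.2,"rx": 0.0,"ry": 0.0,"rz": -0.134}
    - {"x": -0.1,"y": -1.5,"z": 0.2,"rx": 0.0,"ry": 0.0,"rz": -0.134}
    - {"x": 0.1,"y": -1.5,"z": 0.2,"rx": 0.0,"ry": 0.0,"rz": -0.134}
    - {"x": 0.3,"y": -1.4,"z": 0.2,"rx": 0.0,"ry": 0.0,"rz": -0.134}

```text
clock: 27.58
tcp_pos: [0.4483, 0.2708, 0.1398]
orientation: [[0.948, 0.318, -0.001], [0.318, -0.948, -0.0], [-0.001, -0.0, -1.0]]
ft_force: [-0.3, 0.4, -0.9]
opening: 0.0108
grasp_force: 40.0
```

jog_arm:
  steps:
    - {"x": 0.5,"y": -1.4,"z": 0.2,"rx": 0.0,"ry": 0.0,"rz": -0.134}
    - {"x": 0.6,"y": -1.3,"z": 0.2,"rx": 0.0,"ry": 0.0,"rz": -0.134}
    - {"x": 0.8,"y": -1.2,"z": 0.2,"rx": 0.0,"ry": 0.0,"rz": -0.134}
    - {"x": 0.0,"y": 0.0,"z": 0.0,"rx": 0.0,"ry": 0.0,"rz": 0.0}
    - {"x": 0.0,"y": 0.0,"z": 0.0,"rx": 0.0,"ry": 0.0,"rz": 0.0}

```text
clock: 28.2
tcp_pos: [0.4491, 0.313, 0.1344]
orientation: [[0.753, 0.658, -0.001], [0.658, -0.753, -0.001], [-0.001, 0.0, -1.0]]
ft_force: [0.4, -0.1, -0.4]
opening: 0.0107
grasp_force: 40.0
```

```bash
python3 - <<'E'
from h import *
p,y,s=st()
t=(.4505,.3159,.075,np.radians(41.2))
rows([(*t[:2],p[2],t[3]),t,(*t[:2],.0295,t[3])])
E
```

```text
t 28.20 p [0.4491 0.313  0.1344] yaw 41.13 tilt [-0.001 -0.001] F [ 0.4 -0.1 -0.4] T [-0.04 -0.02 -0.04] op 0.0107 g 40.0 q [-0.04  0.23 -0.7   1.8   0.16  1.17 -1.64]
0 x 0.30 y -0.13 z -0.00 | rx 0.000 ry 0.001 rz -0.001
0 x 0.00 y 0.00 z 5.94 | rx 0.000 ry 0.000 rz 0.000
0 x 0.00 y 0.00 z 4.55 | rx 0.000 ry 0.000 rz 0.000
```

jog_arm:
  steps:
    - {"x": 0.3,"y": -0.13,"z": 2.0,"rx": 0.0,"ry": 0.0,"rz": 0.0}
    - {"x": 0.0,"y": 0.0,"z": 3.5,"rx": 0.0,"ry": 0.0,"rz": 0.0}
    - {"x": 0.0,"y": 0.0,"z": 2.0,"rx": 0.0,"ry": 0.0,"rz": 0.0}
    - {"x": 0.0,"y": 0.0,"z": 0.0,"rx": 0.0,"ry": 0.0,"rz": 0.0}
    - {"x": 0.0,"y": 0.0,"z": 0.0,"rx": 0.0,"ry": 0.0,"rz": 0.0}

```text
clock: 28.82
tcp_pos: [0.4513, 0.3171, 0.0607]
orientation: [[0.752, 0.659, 0.001], [0.659, -0.752, 0.001], [0.001, 0.0, -1.0]]
ft_force: [-0.0, -0.6, -1.0]
opening: 0.0109
grasp_force: 40.0
```

```bash
python3 - <<'E'
from h import *
p,y,s=st()
t=(.4505,.3159,.0295,np.radians(41.2))
rows([t])
E
```

```text
t 28.82 p [0.4513 0.3171 0.0607] yaw 41.23 tilt [0.001 0.001] F [-0.  -0.6 -1. ] T [-0.04 -0.03 -0.  ] op 0.0109 g 40.0 q [-0.07  0.33 -0.68  1.86  0.23  1.04 -1.69]
0 x -0.15 y 0.03 z 3.12 | rx 0.000 ry -0.001 rz 0.001
```

jog_arm:
  steps:
    - {"x": -0.1,"y": 0.03,"z": 1.5,"rx": 0.0,"ry": 0.0,"rz": 0.0}
    - {"x": 0.0,"y": 0.0,"z": 1.0,"rx": 0.0,"ry": 0.0,"rz": 0.0}
    - {"x": 0.0,"y": 0.0,"z": 0.55,"rx": 0.0,"ry": 0.0,"rz": 0.0}
    - {"x": 0.0,"y": 0.0,"z": 0.0,"rx": 0.0,"ry": 0.0,"rz": 0.0}
    - {"x": 0.0,"y": 0.0,"z": 0.0,"rx": 0.0,"ry": 0.0,"rz": 0.0}

```text
clock: 29.45
tcp_pos: [0.4497, 0.3155, 0.0293]
orientation: [[0.752, 0.659, -0.001], [0.659, -0.752, -0.001], [-0.001, -0.0, -1.0]]
ft_force: [-2.5, -1.1, 1.5]
opening: 0.0105
grasp_force: 40.0
```

```bash
python3 - <<'E'
from h import *
p,y,s=st()
E
```

```text
t 29.45 p [0.4497 0.3155 0.0293] yaw 41.25 tilt [-0.001 -0.001] F [-2.5 -1.1  1.5] T [-0.37  0.6  -0.05] op 0.0105 g 40.0 q [-0.09  0.36 -0.66  1.89  0.27  0.98 -1.72]
```

Seated, with light contact force. Releasing and rising.

jog_arm:
  steps:
    - {"x": 0.0,"y": 0.0,"z": 0.0,"rx": 0.0,"ry": 0.0,"rz": 0.0}
    - {"x": 0.0,"y": 0.0,"z": 0.0,"rx": 0.0,"ry": 0.0,"rz": 0.0}
    - {"x": 0.0,"y": 0.0,"z": 0.0,"rx": 0.0,"ry": 0.0,"rz": 0.0}
    - {"x": 0.0,"y": 0.0,"z": 0.0,"rx": 0.0,"ry": 0.0,"rz": 0.0}
    - {"x": 0.0,"y": 0.0,"z": 0.0,"rx": 0.0,"ry": 0.0,"rz": 0.0}
  gripper: 0

```text
clock: 30.08
tcp_pos: [0.4504, 0.3157, 0.0295]
orientation: [[0.752, 0.659, 0.0], [0.659, -0.752, 0.0], [0.0, 0.0, -1.0]]
ft_force: [-0.1, 0.2, 0.4]
opening: 0.0528
grasp_force: 0.0
```

jog_arm:
  steps:
    - {"x": 0.0,"y": 0.0,"z": 0.0,"rx": 0.0,"ry": 0.0,"rz": 0.0}
    - {"x": 0.0,"y": 0.0,"z": -2.5,"rx": 0.0,"ry": 0.0,"rz": 0.0}
    - {"x": 0.0,"y": 0.0,"z": -5.0,"rx": 0.0,"ry": 0.0,"rz": 0.0}
    - {"x": 0.0,"y": 0.0,"z": -5.0,"rx": 0.0,"ry": 0.0,"rz": 0.0}
    - {"x": 0.0,"y": 0.0,"z": 0.0,"rx": 0.0,"ry": 0.0,"rz": 0.0}

```text
clock: 30.7
tcp_pos: [0.4526, 0.3178, 0.159]
orientation: [[0.752, 0.659, 0.008], [0.659, -0.752, 0.004], [0.008, 0.002, -1.0]]
ft_force: [-0.5, -0.2, 0.2]
opening: 0.0864
grasp_force: 0.0
```

```bash
python3 - <<'E'
from h import *
p,y,s=st()
im,d=shot('side','s9');C=cloud('side',d)
hsv=cv2.cvtColor(im,cv2.COLOR_RGB2HSV);H,S,V=cv2.split(hsv)
def red(H,S,C):
    m=(S>150)&((H<4)|(H>172))&(C[...,2]>.04)&(C[...,2]<.08)&(np.hypot(C[...,0]-.45,C[...,1]-.316)<.07);return C[m].mean(0),m.sum()
p0=cv2.imread('pics/side0.png');h0=cv2.split(cv2.cvtColor(p0,cv2.COLOR_BGR2HSV))
print(red(H,S,C),red(h0[0],h0[1],cloud('side',np.load('pics/side0.npy'))))
a=cv2.resize(im[170:260,180:290,::-1],None,fx=4,fy=4);b=cv2.resize(p0[170:260,180:290],None,fx=4,fy=4)
cv2.imwrite('pics/s9c.png',np.hstack([b,a])[:, :800] if 0 else cv2.resize(np.hstack([b,a]),(800,327)))
E
```

```text
t 30.70 p [0.4526 0.3178 0.159 ] yaw 41.24 tilt [0.008 0.004] F [-0.5 -0.2  0.2] T [-0.01 -0.1   0.  ] op 0.0864 g 0.0 q [-0.03  0.21 -0.71  1.77  0.15  1.21 -1.63]
(array([0.44673537, 0.30905201, 0.05228182]), np.int64(82)) (array([0.44855022, 0.31067052, 0.05233696]), np.int64(83))
```

View pics/s9c.png

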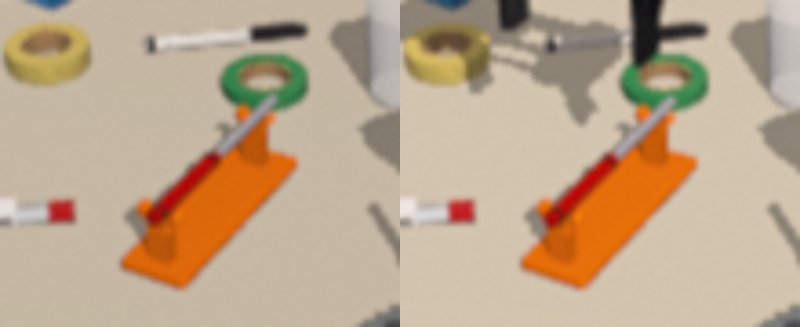

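Left is the start and right is now: the bar lies in both V-blocks, tip at (672,100), matching its start pose within about 2.5 mm. The bystanders are unmoved and the fingers are clear. Handing in.

```bash
python3 -c "
from station import ctrl
print(ctrl.sign_off())"
```

```text
the job is handed in; nothing more can be done
None
```

The job is handed in, with no verdict shown: the pad carries the foot with an estimated 52 N (judged from how much harder the bar became to turn, not measured directly), and the bar is back in its cradle within about 2.5 mm of where it lay.

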